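# Load the case dock

## Task

Get the parts cases ready on the dock: draw the dock's fork lock right back, put the adapter board fully down over the two locating pins and slide the lock home over its end before anything is put on the board. Put the loose lid fully down on the open case, and stack all the cases that are on the bench in one pile on the board, deep ones at the bottom and shallow ones on top, each case locked down flat over the lugs of the board or lid below it, and leave the tape measure, masking tape and sanding block where they are.

Things in the scene. Friction and masses are not known exactly. Their poses are not given: they have to be found in the camera images.
- dock_seat (a point): Dock: plywood base 100 (x) x 300 (y) x 12 mm fixed to the bench, carrying two wooden bearing blocks, tops 30 mm above the bench, free space between them. This point, 35 mm above the bench half-way between the pins, is where the board's centre lies when fully down. z up; +y runs along the dock away from the lock; the base runs from y = -195 to +105 mm.
- pin_a (a point): Foot of the dock's steel locating pin nearer the lock, on its bearing block (66 x 34 mm), 74 mm from dock_seat towards -y, 30 mm above the bench. Upright, 9 mm thick, 16 mm tall, upper 7 mm tapered.
- pin_b (a point): Foot of the other locating pin, alike, 74 mm from dock_seat towards +y, 30 mm above the bench.
- lock_fin (a point): Lock: a dark steel fork sliding along the dock's y at its -y end. This point is the middle of its upright aluminium grip fin (40 mm along x, 12 mm along y, from 52 to 83 mm above the bench). Two prongs (14 mm wide, 22 mm either side of the middle, undersides 42 mm, tops 49 mm above the bench) reach 51 mm from the fin's middle towards +y.
- lock (a joint): Slide of the lock in m, growing along the dock's +y: 0 = right back at its stop (prongs 15 mm clear of the board's place), 0.045 = home at its stop (prongs 30 mm over the board's end, 2 mm above it). Stiff, about 3 N, stays where left. Beyond 0.015 the prongs are in the way of the board going down.
- board_mid (a point): Adapter board, plywood, 68 (x) x 190 (y) x 10 mm, 0.25 kg; its centre, half-way up, z up. 12 mm through holes at y = -74 and +74 mm for the pins; on top at y = -30 and +30 mm two lugs like those on the lids (22 mm square at the foot, 16 at the top, 10 tall). A half turn makes no difference. Starts flat on the bench; take it across the 68 mm width.
- deep_a_mid (a point): Open deep parts case, always there, bolts inside: 60 (x) x 100 (y) mm, walls 4 mm thick and 52 mm tall, 60 mm with its lid on, 0.28 kg. This point is on its axis 30 mm above the underside, z up. Underside as on the lidded cases: recesses 25 mm square, 11 deep, at y = -30 and +30 mm. A half turn makes no difference; take it across the 60 mm width.
- deep_b_mid (a point): Deep lidded parts case, may be absent: 60 (x) x 100 (y) x 60 mm without lugs, about 0.34 kg; its centre, 30 mm above the underside, z up. Two lugs on the lid at y = -30 and +30 mm (22 mm square at the foot, 16 at the top, 10 tall); under it at the same places two recesses 25 mm square, 11 deep, that drop over the lugs below. A half turn makes no difference; take it across the 60 mm width.
- flat_a_mid (a point): Shallow lidded parts case, may be absent: 60 (x) x 100 (y) x 40 mm without lugs, about 0.22 kg; its centre, 20 mm above the underside, z up. Two lugs on the lid at y = -30 and +30 mm (22 mm square at the foot, 16 at the top, 10 tall); under it at the same places two recesses 25 mm square, 11 deep, that drop over the lugs below. A half turn makes no difference; take it across the 60 mm width.
- flat_b_mid (a point): Shallow lidded parts case, may be absent: 60 (x) x 100 (y) x 40 mm without lugs, about 0.22 kg; its centre, 20 mm above the underside, z up. Two lugs on the lid at y = -30 and +30 mm (22 mm square at the foot, 16 at the top, 10 tall); under it at the same places two recesses 25 mm square, 11 deep, that drop over the lugs below. A half turn makes no difference; take it across the 60 mm width.
- flat_c_mid (a point): Shallow lidded parts case, may be absent: 60 (x) x 100 (y) x 40 mm without lugs, about 0.22 kg; its centre, 20 mm above the underside, z up. Two lugs on the lid at y = -30 and +30 mm (22 mm square at the foot, 16 at the top, 10 tall); under it at the same places two recesses 25 mm square, 11 deep, that drop over the lugs below. A half turn makes no difference; take it across the 60 mm width.
- lid_mid (a point): Loose lid of the open case, 60 (x) x 100 (y) mm, edge 8 mm thick, 70 g; this point is the middle of that 8 mm slab, z up. Under the slab a tapered 49 x 89 mm spigot, 6 mm deep, drops inside the walls with 1.5 mm play (point then 56 mm above the case's underside); two lugs on top as on the other lids. Starts upright on its spigot, point 10 mm above the bench; take it across 60 mm.
- tape: Bystander, not part of the job: tape measure (63 x 86 x 62 mm) standing behind the dock; origin at its underside.
- masking: Bystander, not part of the job: roll of masking tape (104 mm across, 25 mm high) at the right; origin at its underside.
- sander: Bystander, not part of the job: sanding block (92 x 116 x 29 mm) at the left; origin at its underside.

How it is judged:
By the outcome, as a careful person would: the job done as asked, in the order asked, and still so for the second after the job is handed in, with the robot touching nothing.
Of deep_b, flat_a, flat_b, flat_c only 2 to 4 are there at a start; the rules pass over those that are not, and their reading is None.
At some moment in a run one of deep_a, deep_b, flat_a, flat_b, flat_c may be knocked a few centimetres aside while the robot is not near it.
Once in a run the grip may slacken for a moment while it holds something.
It also fails if it takes over 210 s, if anything falls off the work surface, if the arm or the gripper's body presses on something with over 40 N, if the wrist force passes 120 N, or if a joint passes its speed limit or range.

## Robot

A 6-joint arm with a two-finger parallel gripper is mounted at the origin on a cart in front of the work surface, level with it; the furniture and walls round the work are solid. World frame = base frame: x ahead of the robot, y to its left, z up, the work surface at z = 0. Lengths are in m, angles in degrees, forces in N, time in s.
With the tool pointing down it reaches from about 0.35 to 0.875 m from the base axis. Payload 4.2 kg.
Tool frame: the origin (TCP) lies midway between the tips of the shut fingers; the grasp point (between the pads) lies 19 mm behind it; x points along the fingers, y is the direction in which the jaws open and shut, and the axes are right-handed (so a half turn about x gives the same grasp; the last joint's range is limited). The gripper opens to 87 mm and grips with 3 to 60 N. Pads are 19 mm wide; open, the fingers measure 117 mm over their backs; the gripper's body (75 mm by 190 mm) begins 51 mm behind the grasp point.
Start: joints at [-59.152, 22.042, 0.453, 0, -68.411, -14.817], TCP at [0.173, -0.601, 0.223] pointing down, gripper open.
Joint ranges: [-179.83, 179.83], [-69.29, 118.12], [-61.27, 80.66], [-181.25, 117.63], [-171.15, -9.14], [-177.46, 177.46]. Speed limits (degrees/s): [159.86, 159.86, 180, 180, 180, 180].

## Interface

Orientations are given as a 3x3 rotation matrix whose columns are the frame's x, y, z axes.
In Python, from station import r gives the robot as it stands.
- The arm moves only by the tool play_rows, never from a script. Its argument "plan" is a list that holds one entry, the list of rows, each a list of 6 numbers: the shift along the tool's x, y, z in cm, then the turn, a rotation vector about the tool's x, y, z in units of 10 degrees (1.0 is 10 degrees). A call has 1 to 5 rows; each row is the pose to reach, as a shift and turn from the pose commanded when the call began, along the tool's axes at that moment; what a row does not reach only later rows make up. A row lasts 1/8 s, in which the tool goes at most 62.5 mm and 10.7 degrees, less where a joint would pass 70% of its speed; a pose out of reach is approached as far as the arm can. A call with a gripper value outside its range is refused whole. "hand" is the opening, from 0 (shut) to 1 (fully open), set as the call begins (left out, the last holds). The fingers move at their own pace and stop on an object; the grip force is fixed at half the most. Time passes only in rows, so rows that repeat a pose let the fingers close. It gives the time, the measured TCP pose, the force and the opening at its end, in the units of the state.
- r.sense(): the state, without advancing time (a new reading comes with each control period).
- r.capture(name): name is "side" or "top" or "wrist"; returns (picture, depth): 384x512x3 uint8, blue, green, red; 384x512 float32, m along the optical axis (not along the pixel's ray), 0 where there is no reading.
- r.get_calibration(name): a dict with "vfov" (degrees; the focal length in pixels is half the picture's height over the tangent of half this angle, whatever the lens; pixels are square), "cx", "cy" (the principal point, pixels), "rvec" (rotation vector, rad) and "tvec" (3), from world to camera coordinates, as OpenCV has them. Camera axes: x right, y down, z forward; pixel columns grow to the right and rows downward; lengths in m; the calibration is good to about 2 mm. A picture is of the moment at which its call begins: read the wrist's pose just before it. get_calibration takes no time and is no camera call; for the wrist camera it gives the pose at the moment of the call.
- r.finish_job(): hands the job in, once; it reports no verdict.
The state is a dict: "time_s": time; "joints": joint angles; "joint_velocities": joint speeds; "effort": joint torques, N m; "tcp_pos": TCP position; "ee_rot": TCP orientation; "wrist_force": force on the tool from outside, world axes, zero at the start; "moment": the same for the moment, N m; "gripper_width": opening from 0.0 (shut) to 1.0 (fully open).
Only numpy, scipy, OpenCV 4.12 (cv2) and the standard library are available. Lean on these libraries where they do the work, as an engineer would, in place of code of your own. Each camera call takes 0.05 s, during which the arm holds its last target.

## Working session

There is one attempt and no reset: what is moved stays moved. The work goes in short steps, Python scripts to look and compute and a tool call to move; the robot and the scene stay as the last step left them, time stands still between calls to the robot, and variables do not carry over. Pictures are saved under pics/ and viewed, and the job is handed in when it is done.

Besides the shell and the picture viewer there is one more tool, called after "Emit:" by a JSON object that holds its "api" and its "payload", one argument or row to a line. play_rows: Moves the arm, as the interface text tells. Its arguments: {"type":"object","properties":{"plan":{"type":"array","items":{"type":"array","items":{"type":"array","items":{"type":"number"}}}},"hand":{"type":"number"}},"required":["plan"]}

```bash
mkdir -p pics; ls; cat > h.py <<'E'
import numpy as np, cv2
from station import r
def cap(name,fn=None):
    c=r.get_calibration(name); p,d=r.capture(name)
    if fn: cv2.imwrite('pics/'+fn,p)
    return c,p,d
def K(c,h=384):
    f=h/2/np.tan(np.radians(c['vfov'])/2)
    return np.array([[f,0,c['cx']],[0,f,c['cy']],[0,0,1.]])
def Rt(c): return cv2.Rodrigues(np.array(c['rvec'],float))[0],np.array(c['tvec'],float).ravel()
def ray(c,u,v,z):
    R,t=Rt(c); o=-R.T@t; d=R.T@np.linalg.inv(K(c))@np.array([u,v,1.]); return o+d*(z-o[2])/d[2]
def cloud(c,d):
    R,t=Rt(c); k=K(c); v,u=np.indices(d.shape); 
    P=np.stack([(u-k[0,2])/k[0,0]*d,(v-k[1,2])/k[1,1]*d,d],-1)
    return (P-t)@R
def proj(c,X):
    R,t=Rt(c); q=K(c)@(R@np.array(X)+t); return q[:2]/q[2]
E
python3 - <<'E'
from h import *
print(r.sense())
for n in ['side','top','wrist']:
    c,p,d=cap(n,n+'0.png'); print(n,c)
    np.savez('pics/'+n+'0.npz',p=p,d=d,c=c)
E
```

```text
pics
{'time_s': 0.0, 'joints': array([-5.91524386e+01,  2.20899923e+01,  3.80066910e-01, -3.01588231e-02,
       -6.84096432e+01, -1.48182438e+01]), 'joint_velocities': array([-0.01676417, -0.02753163,  0.01912664, -0.05255627,  0.11140719,
       -0.0773736 ]), 'effort': array([ 1.69082496e-04, -3.90664351e+01,  1.87397540e+01,  4.22003388e+00,
        1.08363008e-02, -1.93243181e-04]), 'tcp_pos': array([ 0.17245899, -0.6001142 ,  0.22146662]), 'ee_rot': array([[-6.49826059e-04, -2.75941838e-01,  9.61174115e-01],
       [ 2.04256693e-03,  9.61171947e-01,  2.75942596e-01],
       [-9.99997703e-01,  2.14257715e-03, -6.09649058e-05]]), 'wrist_force': array([ 0.50669625, -0.09842284,  0.40764444]), 'moment': array([-0.0019397 ,  0.00660707, -0.00125376]), 'gripper_width': 0.9988287916402037}
side {'vfov': 47.13002096196776, 'cx': 256.8469284619747, 'cy': 192.87723250949367, 'rvec': array([ 0.16411542,  2.95546211, -0.96948808]), 'tvec': array([0.56864947, 0.03724983, 1.76679558])}
top {'vfov': 45.81050500108295, 'cx': 253.4344090706877, 'cy': 187.9579562554807, 'rvec': array([ 2.15076423, -2.1174901 ,  0.18811   ]), 'tvec': array([-0.06733411,  0.5568822 ,  1.40006704])}
wrist {'vfov': 62.85620285506858, 'cx': 256.68476568727783, 'cy': 188.38068956585101, 'rvec': array([-1.77327466, -2.35186183, -0.3550936 ]), 'tvec': array([ 0.62341688, -0.0359807 ,  0.39357197])}
```

View pics/side0.png

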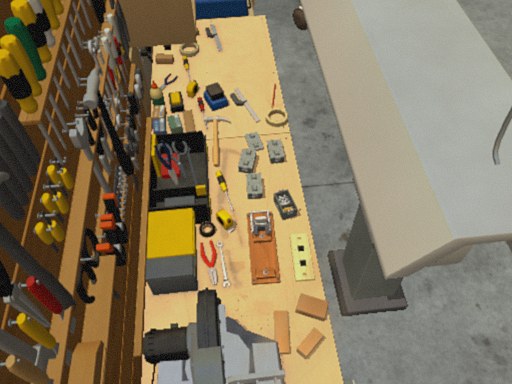

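View pics/top0.png

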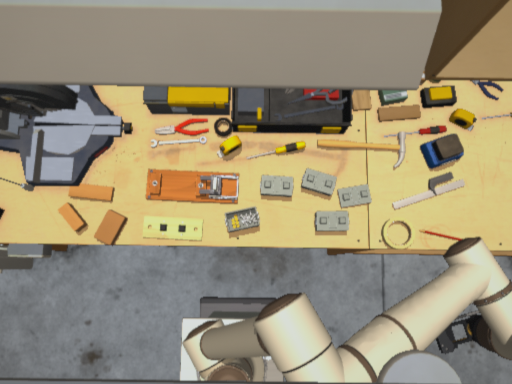

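View pics/wrist0.png

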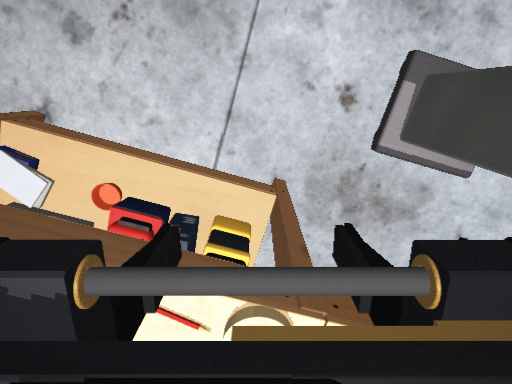

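```bash
python3 - <<'E'
from h import *
z=np.load('pics/top0.npz',allow_pickle=True); p,d,c=z['p'],z['d'],z['c'].item()
P=cloud(c,d)
cv2.imwrite('pics/top0z.png',cv2.resize(p[150:250,130:390],None,fx=3,fy=3,interpolation=cv2.INTER_CUBIC))
for n,(u,v) in dict(dock=(170,185),g1=(277,186),g2=(318,181),g3=(354,195),g4=(331,221),board=(155,228),bench=(290,220),case=(243,220)).items():
    w=P[v-1:v+2,u-1:u+2].reshape(-1,3); print(n,np.median(w,0).round(4))
# mask above bench
H=P[...,2]
m=((H>0.006)&(H<.12)&(P[...,0]>.3)).astype(np.uint8)
m[:150]=0
n,l,s,ce=cv2.connectedComponentsWithStats(m)
for i in range(1,n):
    if s[i,4]>60:
        q=P[l==i]; rect=cv2.minAreaRect((q[:,:2]*1000).astype(np.float32))
        print(ce[i].round(),s[i,4],np.round(rect[0]),np.round(rect[1]),round(rect[2],1),'z med/95',np.median(q[:,2]).round(3),np.percentile(q[:,2],95).round(3))
E
```

```text
dock [0.5691 0.2137 0.0144]
g1 [ 0.5668 -0.1342  0.0428]
g2 [ 0.585  -0.2657  0.0417]
g3 [ 0.5459 -0.3867  0.0134]
g4 [ 0.4573 -0.3053  0.0396]
board [0.4285 0.2562 0.0081]
bench [ 0.4623 -0.1795 -0.0007]
case [ 0.4575 -0.0269  0.0243]
[ 63. 171.] 3033 [596. 573.] [165. 348.] 1.3 z med/95 0.054 0.109
[276. 151.] 72 [ 689. -132.] [ 12. 116.] 7.6 z med/95 0.015 0.023
[400. 157.] 88 [ 670. -542.] [26. 61.] 74.4 z med/95 0.018 0.025
[441. 157.] 529 [ 665. -684.] [143.  65.] 85.2 z med/95 0.042 0.082
[192. 185.] 2728 [570. 141.] [303. 105.] 88.5 z med/95 0.014 0.051
[318. 181.] 661 [ 587. -268.] [107.  62.] 74.2 z med/95 0.041 0.05
[431. 189.] 670 [ 571. -626.] [ 59. 250.] 20.6 z med/95 0.012 0.02
[276. 185.] 654 [ 572. -133.] [114.  68.] 87.2 z med/95 0.04 0.051
[354. 195.] 588 [ 546. -389.] [ 63. 107.] 10.4 z med/95 0.015 0.024
[ 72. 216.] 436 [465. 524.] [106.  45.] 46.1 z med/95 0.037 0.043
[242. 219.] 673 [464. -22.] [ 70. 108.] 13.6 z med/95 0.022 0.056
[110. 227.] 671 [432. 402.] [ 73. 108.] 64.5 z med/95 0.029 0.035
[331. 220.] 662 [ 461. -312.] [ 64. 111.] 4.6 z med/95 0.041 0.051
[172. 227.] 1138 [431. 203.] [196.  77.] 87.9 z med/95 0.011 0.018
[398. 232.] 465 [ 426. -524.] [102. 102.] 41.1 z med/95 0.023 0.029
```

View pics/top0z.png

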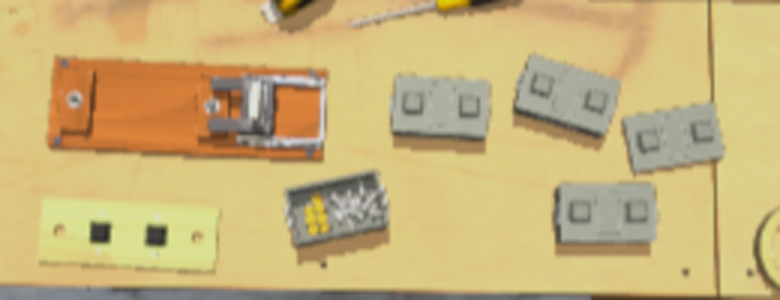

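```bash
cat >> h.py <<'E'
from scipy.spatial.transform import Rotation as Ro
def Rd(yaw):
    a=np.radians(yaw); return np.array([[0,np.cos(a),np.sin(a)],[0,np.sin(a),-np.cos(a)],[-1,0,0.]])
def go(x,y,z,yaw,s=None):
    s=s or r.sense(); R0=s['ee_rot']; Rt_=Rd(yaw)
    dp=R0.T@(np.array([x,y,z])-s['tcp_pos'])*100
    w=Ro.from_matrix(R0.T@Rt_).as_rotvec(degrees=True)/10
    print('MOVE',dp.round(2).tolist(),w.round(3).tolist())
def st():
    s=r.sense(); a=np.degrees(np.arctan2(s['ee_rot'][1,1],s['ee_rot'][0,1]))
    print('t%.2f'%s['time_s'],'p',s['tcp_pos'].round(4),'yaw',a.round(2),'F',s['wrist_force'].round(1),'M',s['moment'].round(2),'g',round(s['gripper_width'],3),'j',s['joints'].round(0)); return s
E
python3 - <<'E'
from h import *
s=r.sense(); c=r.get_calibration('wrist'); R,t=Rt(c); o=-R.T@t
print('cam in tool', s['ee_rot'].T@(o-s['tcp_pos']), 'axes in tool\n',(s['ee_rot'].T@R.T).round(3))
st(); go(.52,-.10,.35,180)
E
```

```text
cam in tool [-0.16274848 -0.00019785 -0.08095617] axes in tool
 [[-0.002 -0.292  0.956]
 [ 1.    -0.001  0.002]
 [ 0.     0.956  0.292]]
t0.15 p [ 0.1725 -0.6003  0.2217] yaw 106.02 F [-0.8 -0.5 -0.2] M [-0.02 -0.05 -0.04] g 1.001 j [-59.  22.   0.  -0. -68. -15.]
MOVE [-12.77, 38.51, 47.21] [-7.398, 0.006, -0.009]
```

Emit:
{"api": "play_rows", "payload": {
  "plan": [
    [[-13,0,0,0,0,0],[-13,10,10,-2,0,0],[-13,20,24,-4,0,0],[-13,30,36,-6,0,0],[-13,38.5,47,-7.4,0,0]]
  ],
  "hand": 1
}}

```text
time_s: 0.78
tcp_pos: [0.3079, -0.3972, 0.3311]
ee_rot: [[0.001, -0.86, 0.51], [-0.0, 0.51, 0.86], [-1.0, -0.0, 0.0]]
wrist_force: [0.9, -0.4, -0.0]
gripper_width: 1.002
```

```bash
python3 - <<'E'
from h import *
st(); go(.5,.12,.36,180)
E
```

```text
t0.78 p [ 0.3079 -0.3972  0.3311] yaw 149.33 F [ 0.9 -0.4 -0. ] M [-0.   -0.11  0.  ] g 1.002 j [-34.   6.  -5.  -0. -78.   3.]
MOVE [-2.89, 9.85, 54.28] [-3.067, 0.0, 0.003]
```

Emit:
{"api": "play_rows", "payload": {
  "plan": [
    [[-2.9,9.9,54.3,-3.07,0,0],[-2.9,9.9,54.3,-3.07,0,0],[-2.9,9.9,54.3,-3.07,0,0],[-2.9,9.9,54.3,-3.07,0,0],[-2.9,9.9,54.3,-3.07,0,0]]
  ]
}}

```text
time_s: 1.4
tcp_pos: [0.4173, -0.1049, 0.3475]
ee_rot: [[0.001, -1.0, 0.005], [0.0, 0.005, 1.0], [-1.0, -0.001, 0.0]]
wrist_force: [1.8, -0.1, 0.4]
gripper_width: 0.998
```

```bash
python3 - <<'E'
from h import *
st(); go(.5,.12,.36,180)
E
```

```text
t1.40 p [ 0.4173 -0.1049  0.3475] yaw 179.71 F [ 1.8 -0.1  0.4] M [-0.01 -0.06  0.  ] g 0.998 j [  8.  -2. -11.  -0. -80.  -8.]
MOVE [-1.24, -8.15, 22.53] [-0.029, 0.001, 0.003]
```

Emit:
{"api": "play_rows", "payload": {
  "plan": [
    [[-1.2,-8.2,22.5,0,0,0],[-1.2,-8.2,22.5,0,0,0],[-1.2,-8.2,22.5,0,0,0],[-1.2,-8.2,22.5,0,0,0],[-1.2,-8.2,22.5,0,0,0]]
  ]
}}

```text
time_s: 2.02
tcp_pos: [0.5011, 0.1206, 0.3579]
ee_rot: [[-0.002, -1.0, 0.001], [-0.001, 0.001, 1.0], [-1.0, 0.002, -0.001]]
wrist_force: [-0.8, -0.6, -0.3]
gripper_width: 0.998
```

```bash
python3 - <<'E'
from h import *
st()
c,p,d=cap('wrist','w1.png'); np.savez('pics/w1.npz',p=p,d=d,c=c)
E
```

```text
t2.02 p [0.5011 0.1206 0.3579] yaw 179.93 F [-0.8 -0.6 -0.3] M [-0.04  0.13 -0.02] g 0.998 j [ 32.   7.  -0.  -0. -82. -32.]
```

View pics/w1.png

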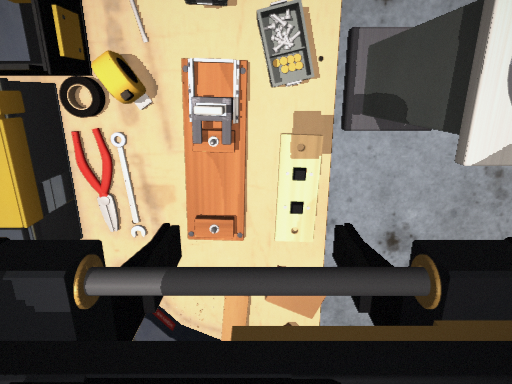

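```bash
python3 - <<'E'
from h import *
z=np.load('pics/w1.npz',allow_pickle=True); p,d,c=z['p'],z['d'],z['c'].item()
cv2.imwrite('pics/w1z.png',cv2.resize(p[50:245,170:340],None,fx=4,fy=3.0,interpolation=cv2.INTER_CUBIC)) 
P=cloud(c,d)
print('pins',ray(c,213,141,.046).round(4),ray(c,213,229,.046).round(4))
print('holes',ray(c,301,147,.01).round(4),ray(c,295,230,.01).round(4))
# fin: depth z in 0.06..0.09
m=(P[...,2]>.07)&(P[...,2]<.095)&(np.abs(P[...,0]-.57)<.05)&(P[...,1]>-.05)&(P[...,1]<.25)
v,u=np.nonzero(m); print(u.min(),u.max(),v.min(),v.max(),P[m].min(0),P[m].max(0),P[m].mean(0))
E
```

```text
pins [0.5656 0.1109 0.046 ] [0.5718 0.2557 0.046 ]
holes [0.4271 0.1264 0.01  ] [0.4318 0.2744 0.01  ]
193 223 105 115 [0.54627231 0.05714142 0.07142674] [0.58642409 0.07014987 0.08560877] [0.56570447 0.06326709 0.08260513]
```

View pics/w1z.png

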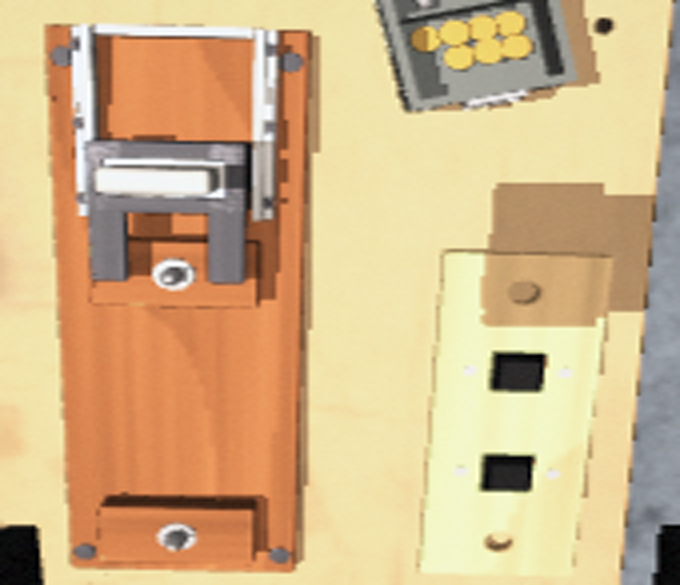

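```bash
python3 - <<'E'
from h import *
st(); go(.566,.0633,.16,177.5)
E
```

```text
t2.08 p [0.5005 0.1191 0.3582] yaw 179.84 F [-0.2  0.1 -0.6] M [ 0.02  0.17 -0.05] g 1.0 j [ 31.   7.  -0.  -0. -82. -32.]
MOVE [19.82, -6.61, -5.54] [0.234, -0.006, -0.012]
```

Emit:
{"api": "play_rows", "payload": {
  "plan": [
    [[19.8,-6.6,-5.5,0.23,0,0],[19.8,-6.6,-5.5,0.23,0,0],[19.8,-6.6,-5.5,0.23,0,0],[19.8,-6.6,-5.5,0.23,0,0],[19.8,-6.6,-5.5,0.23,0,0]]
  ]
}}

```text
time_s: 2.7
tcp_pos: [0.5647, 0.0602, 0.1591]
ee_rot: [[-0.005, -0.999, 0.048], [-0.002, 0.048, 0.999], [-1.0, 0.005, -0.002]]
wrist_force: [0.3, 0.4, 0.2]
gripper_width: 1.001
```

```bash
python3 - <<'E'
from h import *
st()
c,p,d=cap('wrist','w2.png'); np.savez('pics/w2.npz',p=p,d=d,c=c)
P=cloud(c,d)
m=(P[...,2]>.075)&(P[...,2]<.09)&(np.abs(P[...,0]-.57)<.05)&(P[...,1]>-.05)&(P[...,1]<.25)
m[230:]=0
v,u=np.nonzero(m); print(u.min(),u.max(),v.min(),v.max(),P[m].min(0),P[m].max(0),P[m].mean(0))
go(.566,.0633,.058,177.5)
E
```

```text
t2.70 p [0.5647 0.0602 0.1591] yaw 177.24 F [0.3 0.4 0.2] M [ 0.06  0.09 -0.  ] g 1.001 j [ 22.  20. -13.  -0. -58. -25.]
229 278 191 207 [0.54660853 0.05631997 0.07504692] [0.58668716 0.06920598 0.08562419] [0.56658519 0.06168985 0.08254715]
MOVE [10.33, -0.01, 0.23] [-0.019, -0.005, -0.006]
```

View pics/w2.png

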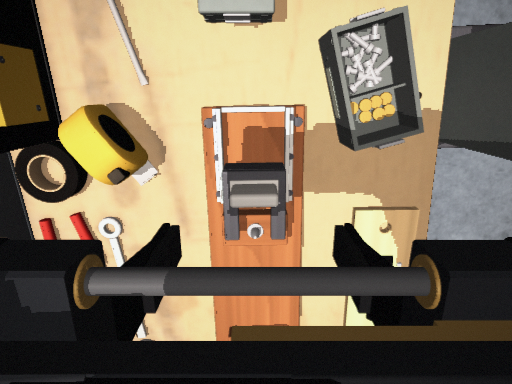

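Emit:
{"api": "play_rows", "payload": {
  "plan": [
    [[4,-0.1,0.2,0,0,0],[8,-0.1,0.2,0,0,0],[10.1,-0.1,0.2,0,0,0],[10.1,-0.1,0.2,0,0,0]]
  ]
}}

```text
time_s: 3.25
tcp_pos: [0.5672, 0.0644, 0.0611]
ee_rot: [[0.0, -0.999, 0.045], [-0.0, 0.045, 0.999], [-1.0, -0.0, -0.0]]
wrist_force: [1.0, -0.5, 0.0]
gripper_width: 1.001
```

Emit:
{"api": "play_rows", "payload": {
  "plan": [
    [[0,0,0,0,0,0],[0,0,0,0,0,0],[0,0,0,0,0,0],[0,0,0,0,0,0],[0,0,0,0,0,0]]
  ],
  "hand": 0.3
}}

```text
time_s: 3.88
tcp_pos: [0.5673, 0.0643, 0.0604]
ee_rot: [[0.0, -0.999, 0.045], [0.0, 0.045, 0.999], [-1.0, -0.0, 0.0]]
wrist_force: [0.0, -0.6, 0.9]
gripper_width: 0.515
```

```bash
python3 - <<'E'
from h import *
st()
E
```

```text
t3.88 p [0.5673 0.0643 0.0604] yaw 177.4 F [ 0.  -0.6  0.9] M [0.02 0.13 0.01] g 0.515 j [ 23.  26. -19.   0. -45. -25.]
```

Emit:
{"api": "play_rows", "payload": {
  "plan": [
    [[0,0,0,0,0,0],[0,0,-0.8,0,0,0],[0,0,-1.8,0,0,0],[0,0,-2.8,0,0,0],[0,0,-3.6,0,0,0]]
  ],
  "hand": 0.3
}}

```text
time_s: 4.5
tcp_pos: [0.5658, 0.0275, 0.0603]
ee_rot: [[0.0, -0.999, 0.046], [0.0, 0.046, 0.999], [-1.0, -0.0, 0.0]]
wrist_force: [-0.4, 3.4, -0.3]
gripper_width: 0.457
```

Emit:
{"api": "play_rows", "payload": {
  "plan": [
    [[0,0,-0.2,0,0,0],[0,0,-0.4,0,0,0],[0,0,-0.4,0,0,0]]
  ]
}}

```text
time_s: 4.88
tcp_pos: [0.5658, 0.0267, 0.0603]
ee_rot: [[0.002, -0.999, 0.045], [0.003, 0.045, 0.999], [-1.0, -0.001, 0.003]]
wrist_force: [-1.5, 13.6, 0.9]
gripper_width: 0.452
```

Emit:
{"api": "play_rows", "payload": {
  "plan": [
    [[0,0,-0.2,0,0,0],[0,0,-0.4,0,0,0],[0,0,-0.4,0,0,0]]
  ]
}}

```text
time_s: 5.25
tcp_pos: [0.5658, 0.0264, 0.0603]
ee_rot: [[0.003, -0.999, 0.045], [0.008, 0.045, 0.999], [-1.0, -0.003, 0.008]]
wrist_force: [-4.3, 27.3, 2.0]
gripper_width: 0.46
```

Emit:
{"api": "play_rows", "payload": {
  "plan": [
    [[0,0,0.7,0,0,0],[0,0,0.7,0,0,0]]
  ]
}}

```text
time_s: 5.5
tcp_pos: [0.5658, 0.0274, 0.0603]
ee_rot: [[0.0, -0.999, 0.045], [-0.0, 0.045, 0.999], [-1.0, -0.0, 0.0]]
wrist_force: [-0.1, 3.8, -0.4]
gripper_width: 0.453
```

Emit:
{"api": "play_rows", "payload": {
  "plan": [
    [[0,0,0,0,0,0],[0,0,0,0,0,0],[0,0,0,0,0,0],[0,0,0,0,0,0]]
  ],
  "hand": 1
}}

```text
time_s: 6.0
tcp_pos: [0.5655, 0.027, 0.0603]
ee_rot: [[-0.0, -0.999, 0.046], [-0.0, 0.046, 0.999], [-1.0, 0.0, -0.0]]
wrist_force: [0.6, 0.4, 0.0]
gripper_width: 0.823
```

```bash
python3 - <<'E'
from h import *
st();go(.566,.10,.22,177.5)
E
```

```text
t6.00 p [0.5655 0.027  0.0603] yaw 177.38 F [0.6 0.4 0. ] M [ 0.07  0.09 -0.01] g 0.823 j [ 19.  26. -20.   0. -44. -22.]
MOVE [-15.97, 0.29, 7.3] [-0.012, -0.001, -0.001]
```

Emit:
{"api": "play_rows", "payload": {
  "plan": [
    [[-5,0.3,0,0,0,0],[-11,0.3,4,0,0,0],[-16,0.3,9,0,0,0],[-16,0.3,14.2,0,0,0],[-16,0.3,14.2,0,0,0]]
  ],
  "hand": 1
}}

```text
time_s: 6.62
tcp_pos: [0.5696, 0.1729, 0.2218]
ee_rot: [[0.003, -0.999, 0.041], [0.002, 0.041, 0.999], [-1.0, -0.003, 0.002]]
wrist_force: [-0.2, 0.3, 0.5]
gripper_width: 1.002
```

Emit:
{"api": "play_rows", "payload": {
  "plan": [
    [[0,0,0,0,0,0],[0,0,0,0,0,0]]
  ]
}}

```text
time_s: 6.88
tcp_pos: [0.5686, 0.1681, 0.2196]
ee_rot: [[-0.001, -0.999, 0.047], [-0.001, 0.047, 0.999], [-1.0, 0.001, -0.001]]
wrist_force: [0.5, -0.4, 0.0]
gripper_width: 0.997
```

```bash
python3 - <<'E'
from h import *
st()
c,p,d=cap('wrist','w3.png'); np.savez('pics/w3.npz',p=p,d=d,c=c)
go(.43,.185,.22,180)
E
```

```text
t6.88 p [0.5686 0.1681 0.2196] yaw 177.33 F [ 0.5 -0.4  0. ] M [-0.02  0.11 -0.06] g 0.997 j [ 32.  19.  -4.  -0. -67. -35.]
MOVE [-0.01, 13.94, 1.04] [-0.268, -0.004, -0.007]
```

View pics/w3.png

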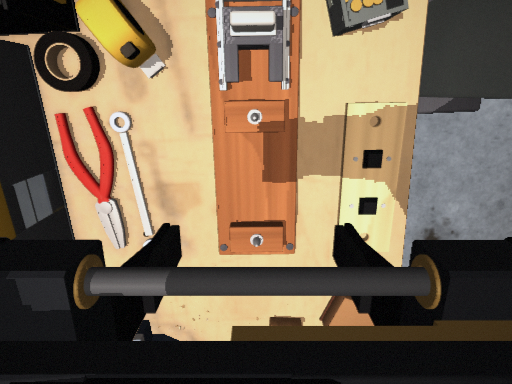

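Emit:
{"api": "play_rows", "payload": {
  "plan": [
    [[0,6,1,-0.27,0,0],[0,11,1,-0.27,0,0],[0,14,1,-0.27,0,0],[0,14,1,-0.27,0,0],[0,14,1,-0.27,0,0]]
  ]
}}

```text
time_s: 7.55
tcp_pos: [0.4303, 0.1854, 0.2205]
ee_rot: [[0.001, -1.0, -0.001], [0.0, -0.001, 1.0], [-1.0, -0.001, 0.0]]
wrist_force: [-0.9, 0.3, 0.5]
gripper_width: 0.996
```

```bash
python3 - <<'E'
from h import *
st()
c,p,d=cap('wrist','w4.png'); np.savez('pics/w4.npz',p=p,d=d,c=c)
z=np.load('pics/w3.npz',allow_pickle=True); q=z['p']
f=lambda im,u,v,n=20:cv2.resize(im[v-n:v+n,u-n:u+n],(300,300),interpolation=cv2.INTER_NEAREST)
cv2.imwrite('pics/z3.png',np.hstack([f(q,255,117),f(q,257,240)]))
cv2.imwrite('pics/z4.png',cv2.resize(p[60:250,200:330],None,fx=3,fy=3,interpolation=cv2.INTER_CUBIC))
E
```

```text
t7.55 p [0.4303 0.1854 0.2205] yaw -179.94 F [-0.9  0.3  0.5] M [ 0.06  0.07 -0.06] g 0.996 j [ 43.   7. -21.   0. -62. -43.]
```

View pics/z3.png

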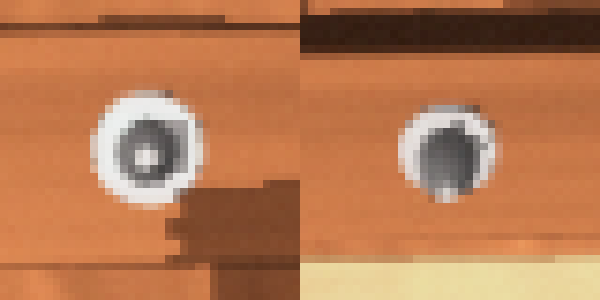

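View pics/z4.png

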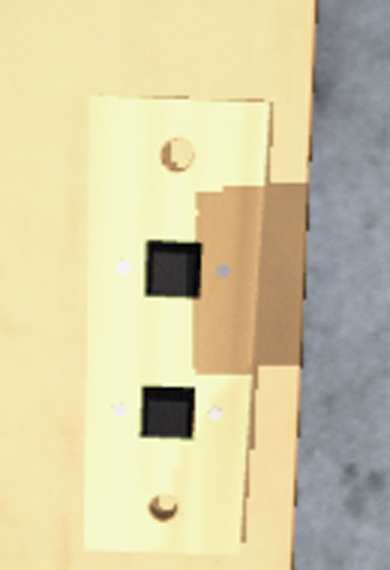

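```bash
python3 - <<'E'
from h import *
z3=np.load('pics/w3.npz',allow_pickle=True); c3=z3['c'].item()
a=ray(c3,254.0,116.3,.030); b=ray(c3,256.0,239.9,.030)
print('pins',a.round(4),b.round(4),np.linalg.norm(b-a),'seat',((a+b)/2).round(4),'ang',np.degrees(np.arctan2(b[1]-a[1],b[0]-a[0])))
z=np.load('pics/w4.npz',allow_pickle=True); p,c=z['p'],z['c'].item()
# lugs: dark
g=cv2.cvtColor(p,cv2.COLOR_BGR2GRAY)
m=((g<60)).astype(np.uint8); m[:60]=0;m[225:]=0;m[:,:235]=0;m[:,275:]=0
n,l,s,ce=cv2.connectedComponentsWithStats(m)
L=[]
for i in range(1,n):
    if s[i,4]>40: 
        print(ce[i],s[i]); L.append(ray(c,*ce[i],.017))
print(L)
a=ray(c,258.7-.3,111-.3,.010); b=ray(c,254-.3,228.4-.3,.010)
print('holes',a.round(4),b.round(4),np.linalg.norm(b-a),'mid',((a+b)/2).round(4),'ang',np.degrees(np.arctan2(b[1]-a[1],b[0]-a[0])))
f=lambda im,u,v,n=15:cv2.resize(im[v-n:v+n,u-n:u+n],(300,300),interpolation=cv2.INTER_NEAREST)
cv2.imwrite('pics/z4b.png',np.hstack([f(p,259,111),f(p,254,228)]))
E
```

```text
pins [0.5681 0.1129 0.03  ] [0.573  0.2621 0.03  ] 0.14929555816762718 seat [0.5706 0.1875 0.03  ] ang 88.11986328234653
[257.52272727 149.06818182] [249 141  18  18 308]
[255.71320755 196.58867925] [247 189  18  17 265]
[array([0.42896341, 0.16910621, 0.017     ]), array([0.43110009, 0.22800601, 0.017     ])]
holes [0.428  0.1257 0.01  ] [0.4337 0.2734 0.01  ] 0.14782146899695295 mid [0.4309 0.1995 0.01  ] ang 87.77600347561153
```

View pics/z4b.png

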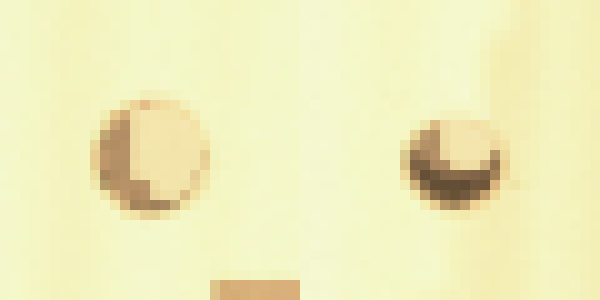

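```bash
python3 - <<'E'
from h import *
st();go(.4309,.2,.05,177.8)
E
```

```text
t7.60 p [0.4305 0.1854 0.2203] yaw -179.96 F [-0.4  0.1 -0. ] M [0.04 0.09 0.03] g 0.999 j [ 43.   7. -21.   0. -62. -43.]
MOVE [17.03, -0.03, 1.46] [0.224, 0.0, 0.002]
```

Emit:
{"api": "play_rows", "payload": {
  "plan": [
    [[5,0,1.5,0.22,0,0],[11,0,1.5,0.22,0,0],[16,0,1.5,0.22,0,0],[17,0,1.5,0.22,0,0],[17,0,1.5,0.22,0,0]]
  ]
}}

```text
time_s: 8.22
tcp_pos: [0.4307, 0.2009, 0.0505]
ee_rot: [[0.0, -0.999, 0.037], [-0.0, 0.037, 0.999], [-1.0, -0.0, -0.0]]
wrist_force: [1.2, -0.5, 0.1]
gripper_width: 0.997
```

```bash
python3 - <<'E'
from h import *
st();go(.4309,.2,.003,177.8)
E
```

```text
t8.22 p [0.4307 0.2009 0.0505] yaw 177.89 F [ 1.2 -0.5  0.1] M [ 0.04  0.06 -0.02] g 0.997 j [ 45.  20. -33.   0. -37. -47.]
MOVE [4.75, -0.02, -0.09] [0.009, -0.002, 0.002]
```

Emit:
{"api": "play_rows", "payload": {
  "plan": [
    [[2,0,-0.1,0,0,0],[4,0,-0.1,0,0,0],[4.7,0,-0.1,0,0,0],[4.7,0,-0.1,0,0,0],[4.7,0,-0.1,0,0,0]]
  ]
}}

```text
time_s: 8.85
tcp_pos: [0.4304, 0.2004, 0.0045]
ee_rot: [[0.002, -0.999, 0.036], [0.002, 0.036, 0.999], [-1.0, -0.002, 0.002]]
wrist_force: [-0.6, -0.7, 0.1]
gripper_width: 0.999
```

Emit:
{"api": "play_rows", "payload": {
  "plan": [
    [[0,0,0,0,0,0],[0,0,0,0,0,0],[0,0,0,0,0,0],[0,0,0,0,0,0]]
  ],
  "hand": 0.6
}}

```text
time_s: 9.35
tcp_pos: [0.4299, 0.1999, 0.0036]
ee_rot: [[0.001, -0.999, 0.036], [0.0, 0.036, 0.999], [-1.0, -0.001, 0.0]]
wrist_force: [0.5, 0.5, 2.8]
gripper_width: 0.771
```

Emit:
{"api": "play_rows", "payload": {
  "plan": [
    [[0,0,0,0,0,0],[0,0,0,0,0,0],[-0.5,0,0,0,0,0],[-2,0,0,0,0,0],[-5,0,0,0,0,0]]
  ],
  "hand": 0.5
}}

```text
time_s: 9.98
tcp_pos: [0.4279, 0.1983, 0.0523]
ee_rot: [[-0.004, -0.999, 0.037], [-0.004, 0.037, 0.999], [-1.0, 0.004, -0.004]]
wrist_force: [0.4, 1.3, -2.3]
gripper_width: 0.777
```

```bash
python3 - <<'E'
from h import *
st();go(.5706,.187,.10,178.1)
E
```

```text
t9.97 p [0.4279 0.1983 0.0523] yaw 177.86 F [ 0.4  1.3 -2.3] M [0.08 0.04 0.02] g 0.777 j [ 45.  19. -33.  -0. -38. -47.]
MOVE [-4.83, -14.28, -0.61] [-0.024, -0.021, -0.025]
```

Emit:
{"api": "play_rows", "payload": {
  "plan": [
    [[-4.8,-4,-0.6,0,0,0],[-4.8,-9,-0.6,0,0,0],[-4.8,-13,-0.6,0,0,0],[-4.8,-14.2,-0.6,-0.02,0,0],[-4.8,-14.2,-0.6,-0.02,0,0]]
  ]
}}

```text
time_s: 10.6
tcp_pos: [0.5704, 0.1878, 0.1]
ee_rot: [[-0.003, -0.999, 0.034], [-0.001, 0.034, 0.999], [-1.0, 0.003, -0.001]]
wrist_force: [-0.8, -0.2, -1.6]
gripper_width: 0.774
```

```bash
python3 - <<'E'
from h import *
st();c,p,d=cap('wrist','w5.png'); np.savez('pics/w5.npz',p=p,d=d,c=c)
go(.5706,.187,.055,178.1)
E
```

```text
t10.60 p [0.5704 0.1878 0.1   ] yaw 178.03 F [-0.8 -0.2 -1.6] M [0.06 0.15 0.06] g 0.774 j [ 34.  26. -12.  -0. -52. -36.]
MOVE [4.52, -0.11, -0.08] [-0.004, -0.007, -0.017]
```

View pics/w5.png

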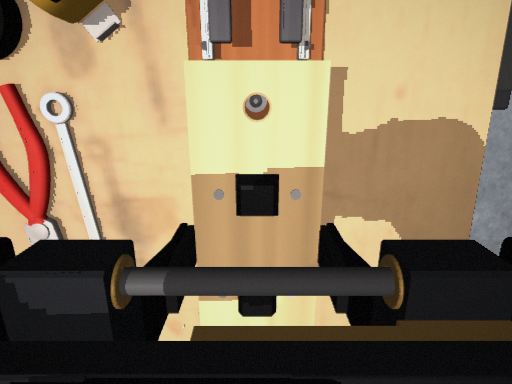

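```bash
python3 - <<'E'
from h import *
z=np.load('pics/w5.npz',allow_pickle=True); p,c=z['p'],z['c'].item()
cv2.imwrite('pics/z5.png',cv2.resize(p[82:130,232:280],(576,576),interpolation=cv2.INTER_NEAREST))
E
```

```text
(no output)
```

View pics/z5.png

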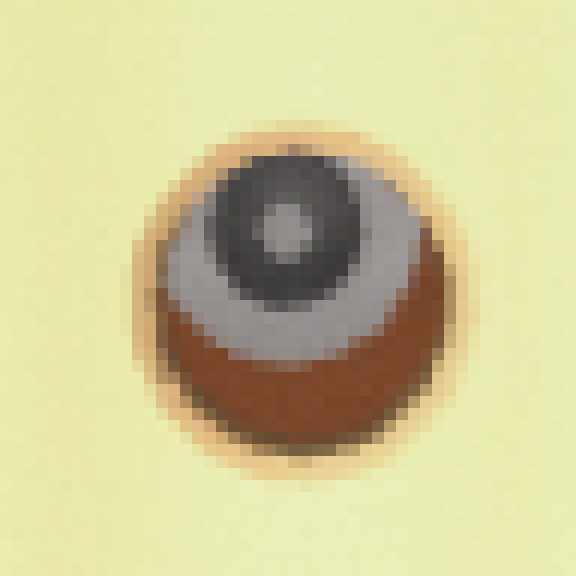

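```bash
python3 - <<'E'
from h import *
z=np.load('pics/w5.npz',allow_pickle=True); p,c=z['p'],z['c'].item()
print(ray(c,257,106.5,.1065), ray(c,255.5,100.7,.046))
print((lambda t:t)(r.sense()['tcp_pos']))
R,t=Rt(c); print(-R.T@t)
# lug A top 
g=cv2.cvtColor(p,cv2.COLOR_BGR2GRAY)
E
```

```text
[0.56737012 0.11380688 0.1065    ] [0.56800997 0.11265902 0.046     ]
[0.56971483 0.18787982 0.10023553]
[0.5679606  0.10703506 0.26284716]
```

```bash
python3 - <<'E'
from h import *
st();go(.5707,.1867,.055,178.1)
E
```

```text
t10.65 p [0.5697 0.1879 0.1002] yaw 178.06 F [ 0.1 -0.4 -2.7] M [0.04 0.12 0.03] g 0.778 j [ 34.  26. -12.  -0. -52. -36.]
MOVE [4.52, -0.12, -0.11] [-0.004, -0.007, -0.017]
```

Emit:
{"api": "play_rows", "payload": {
  "plan": [
    [[2,-0.1,-0.1,0,0,0],[4,-0.1,-0.1,0,0,0],[4.5,-0.1,-0.1,0,0,0],[4.5,-0.1,-0.1,0,0,0]]
  ]
}}

```text
time_s: 11.15
tcp_pos: [0.5715, 0.1876, 0.0565]
ee_rot: [[-0.0, -0.999, 0.032], [-0.0, 0.032, 0.999], [-1.0, 0.0, -0.0]]
wrist_force: [0.7, -0.8, -2.0]
gripper_width: 0.779
```

```bash
python3 - <<'E'
from h import *
st();c,p,d=cap('wrist','w6.png'); np.savez('pics/w6.npz',p=p,d=d,c=c)
go(.5707,.1867,.045,178.1)
cv2.imwrite('pics/z6.png',cv2.resize(p[20:148,192:320],(640,640),interpolation=cv2.INTER_NEAREST)[:600])
E
```

```text
t11.15 p [0.5715 0.1876 0.0565] yaw 178.15 F [ 0.7 -0.8 -2. ] M [ 0.06  0.09 -0.03] g 0.779 j [ 34.  29. -15.   0. -46. -35.]
MOVE [1.2, 0.14, -0.11] [0.005, 0.002, 0.004]
```

View pics/z6.png

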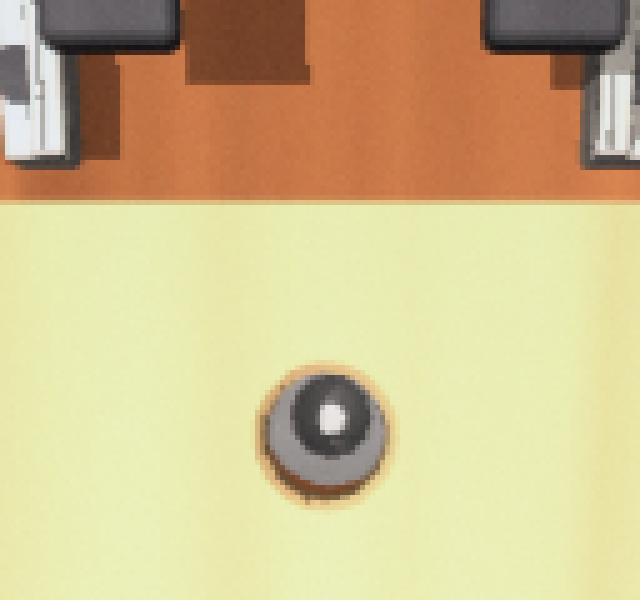

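```bash
python3 - <<'E'
from h import *
z=np.load('pics/w6.npz',allow_pickle=True); p,c=z['p'],z['c'].item()
a=ray(c,256.7,106.5,.063); b=ray(c,257.9,102.9,.046)
print(a,b,b-a)
s=st(); T=s['tcp_pos']+(b-a); go(T[0],T[1],.045,178.1)
E
```

```text
[0.56882126 0.11354438 0.063     ] [0.56811399 0.11245738 0.046     ] [-0.00070728 -0.001087   -0.017     ]
t11.20 p [0.5721 0.1878 0.0571] yaw 178.15 F [-0.2 -0.4 -1.7] M [ 0.05  0.07 -0.  ] g 0.774 j [ 34.  29. -14.   0. -46. -35.]
MOVE [1.2, 0.07, -0.11] [0.005, 0.002, 0.004]
```

Emit:
{"api": "play_rows", "payload": {
  "plan": [
    [[0,0.1,-0.1,0,0,0],[0.6,0.1,-0.1,0,0,0],[1.2,0.1,-0.1,0,0,0],[1.2,0.1,-0.1,0,0,0]]
  ]
}}

```text
time_s: 11.7
tcp_pos: [0.5707, 0.1861, 0.0434]
ee_rot: [[-0.002, -0.999, 0.033], [-0.001, 0.033, 0.999], [-1.0, 0.002, -0.001]]
wrist_force: [-0.4, -0.1, -3.0]
gripper_width: 0.774
```

Emit:
{"api": "play_rows", "payload": {
  "plan": [
    [[0.4,0,0,0,0,0],[0.8,0,0,0,0,0],[0.8,0,0,0,0,0]]
  ]
}}

```text
time_s: 12.08
tcp_pos: [0.5709, 0.1863, 0.0358]
ee_rot: [[-0.001, -0.999, 0.033], [-0.001, 0.033, 0.999], [-1.0, 0.001, -0.001]]
wrist_force: [-0.3, -0.2, -3.2]
gripper_width: 0.776
```

Sliding on freely. A little further to seat.

Emit:
{"api": "play_rows", "payload": {
  "plan": [
    [[0.15,0,0,0,0,0],[0.25,0,0,0,0,0],[0.25,0,0,0,0,0]]
  ]
}}

```text
time_s: 12.45
tcp_pos: [0.5712, 0.1865, 0.0338]
ee_rot: [[-0.0, -0.999, 0.033], [0.0, 0.033, 0.999], [-1.0, 0.0, 0.0]]
wrist_force: [0.3, -0.4, -2.2]
gripper_width: 0.779
```

```bash
python3 - <<'E'
from h import *
st();c,p,d=cap('wrist','w7.png'); np.savez('pics/w7.npz',p=p,d=d,c=c)
E
```

```text
t12.45 p [0.5712 0.1865 0.0338] yaw 178.1 F [ 0.3 -0.4 -2.2] M [-0.03  0.07 -0.  ] g 0.779 j [ 34.  31. -16.  -0. -44. -35.]
```

View pics/w7.png

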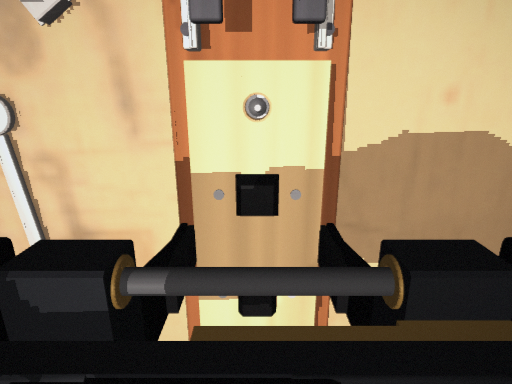

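Pin A is centred in its hole at (257,106). Press down in small steps until contact force shows.

Emit:
{"api": "play_rows", "payload": {
  "plan": [
    [[0.1,0,0,0,0,0],[0.15,0,0,0,0,0],[0.15,0,0,0,0,0]]
  ]
}}

```text
time_s: 12.88
tcp_pos: [0.5713, 0.1865, 0.0336]
ee_rot: [[0.001, -0.999, 0.033], [0.0, 0.033, 0.999], [-1.0, -0.001, 0.0]]
wrist_force: [-2.4, -0.8, 5.2]
gripper_width: 0.775
```

Emit:
{"api": "play_rows", "payload": {
  "plan": [
    [[0.1,0,0,0,0,0],[0.15,0,0,0,0,0],[0.15,0,0,0,0,0]]
  ]
}}

```text
time_s: 13.25
tcp_pos: [0.5713, 0.1866, 0.0336]
ee_rot: [[0.001, -0.999, 0.032], [-0.0, 0.032, 0.999], [-1.0, -0.001, 0.0]]
wrist_force: [-5.4, -1.3, 13.5]
gripper_width: 0.776
```

Emit:
{"api": "play_rows", "payload": {
  "plan": [
    [[-0.2,0,0,0,0,0],[-0.2,0,0,0,0,0]]
  ]
}}

```text
time_s: 13.5
tcp_pos: [0.5714, 0.1866, 0.0336]
ee_rot: [[0.001, -0.999, 0.033], [0.0, 0.033, 0.999], [-1.0, -0.001, 0.0]]
wrist_force: [-3.0, 0.7, 5.4]
gripper_width: 0.772
```

Emit:
{"api": "play_rows", "payload": {
  "plan": [
    [[0,0,0,0,0,0],[0,0,0,0,0,0],[0,0,0,0,0,0],[-2,0,0,0,0,0],[-5,0,0,0,0,0]]
  ],
  "hand": 1
}}

```text
time_s: 14.12
tcp_pos: [0.5705, 0.1861, 0.0821]
ee_rot: [[-0.002, -0.999, 0.033], [-0.002, 0.033, 0.999], [-1.0, 0.002, -0.002]]
wrist_force: [0.4, -0.1, 0.8]
gripper_width: 0.997
```

Emit:
{"api": "play_rows", "payload": {
  "plan": [
    [[-3,0,-5,0,0,0],[-5,0,-10,0,0,0],[-6,0,-12.8,0,0,0],[-6,0,-12.8,0,0,0],[-6,0,-12.8,0,0,0]]
  ]
}}

```text
time_s: 14.75
tcp_pos: [0.5669, 0.0588, 0.1424]
ee_rot: [[-0.0, -0.999, 0.033], [0.0, 0.033, 0.999], [-1.0, 0.0, 0.0]]
wrist_force: [0.1, -0.4, -0.4]
gripper_width: 0.996
```

```bash
python3 - <<'E'
from h import *
st();c,p,d=cap('wrist','w8.png'); np.savez('pics/w8.npz',p=p,d=d,c=c)
P=cloud(c,d)
m=(P[...,2]>.075)&(P[...,2]<.09)&(np.abs(P[...,0]-.57)<.05)&(P[...,1]>-.05)&(P[...,1]<.25)
m[235:]=0
v,u=np.nonzero(m); print(u.min(),u.max(),v.min(),v.max(),P[m].mean(0))
m=(p[...,1]>180)&(P[...,0]>.54)&(P[...,0]<.6)&(P[...,1]>.1)&(P[...,1]<.19);m[230:]=0
q=P[m]; print('board z',np.median(q[:,2]), np.polyfit(q[:,1],q[:,2],1))
go(.565,.026,.06,178)
E
```

```text
t14.75 p [0.5669 0.0588 0.1424] yaw 178.09 F [ 0.1 -0.4 -0.4] M [0.08 0.09 0.01] g 0.996 j [ 22.  21. -14.  -0. -55. -24.]
230 284 152 169 [0.56531592 0.02540934 0.08272978]
  return _methods._mean(a, axis=axis, dtype=dtype,
  ret = ret.dtype.type(ret / rcount)
Traceback (most recent call last):
TypeError: expected non-empty vector for x
```

View pics/w8.png

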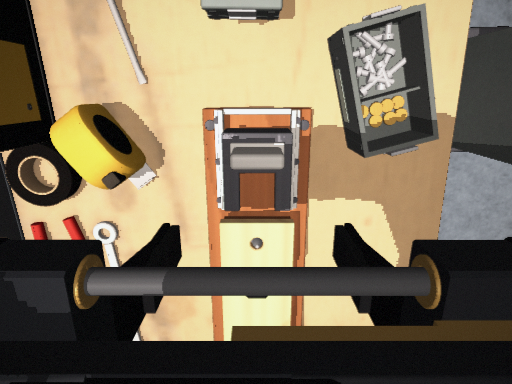

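```bash
python3 - <<'E'
from h import *
st();go(.5653,.0265,.061,178)
E
```

```text
t14.80 p [0.5668 0.0591 0.1422] yaw 178.14 F [0.1 0.1 0.5] M [0.07 0.12 0.02] g 1.001 j [ 22.  21. -14.  -0. -55. -24.]
MOVE [8.12, 0.04, -3.26] [0.014, -0.001, -0.005]
```

Emit:
{"api": "play_rows", "payload": {
  "plan": [
    [[2,0,-3.3,0,0,0],[5,0,-3.3,0,0,0],[8.1,0,-3.3,0,0,0],[8.1,0,-3.3,0,0,0]]
  ]
}}

```text
time_s: 15.3
tcp_pos: [0.5639, 0.0258, 0.059]
ee_rot: [[-0.007, -0.999, 0.032], [-0.002, 0.032, 0.999], [-1.0, 0.007, -0.002]]
wrist_force: [-0.6, -0.3, -0.1]
gripper_width: 1.002
```

Emit:
{"api": "play_rows", "payload": {
  "plan": [
    [[0,0,0,0,0,0],[0,0,0,0,0,0],[0,0,0,0,0,0],[0,0,0,0,0,0],[0,0,0,0,0,0]]
  ],
  "hand": 0.3
}}

```text
time_s: 15.92
tcp_pos: [0.5659, 0.0255, 0.0621]
ee_rot: [[0.0, -0.999, 0.033], [0.0, 0.033, 0.999], [-1.0, -0.0, 0.0]]
wrist_force: [0.6, -0.3, 0.8]
gripper_width: 0.517
```

Emit:
{"api": "play_rows", "payload": {
  "plan": [
    [[0,0,0,0,0,0],[0,0,0.8,0,0,0],[0,0,1.8,0,0,0],[0,0,2.8,0,0,0],[0,0,3.8,0,0,0]]
  ]
}}

```text
time_s: 16.55
tcp_pos: [0.567, 0.0642, 0.0619]
ee_rot: [[-0.0, -0.999, 0.033], [-0.0, 0.033, 0.999], [-1.0, 0.0, -0.0]]
wrist_force: [-0.5, -3.6, 2.9]
gripper_width: 0.46
```

Emit:
{"api": "play_rows", "payload": {
  "plan": [
    [[0,0,0.3,0,0,0],[0,0,0.6,0,0,0],[0,0,0.6,0,0,0]]
  ]
}}

```text
time_s: 16.92
tcp_pos: [0.5672, 0.07, 0.0619]
ee_rot: [[-0.0, -0.999, 0.033], [0.001, 0.033, 0.999], [-1.0, 0.0, 0.001]]
wrist_force: [-2.4, 0.1, 4.4]
gripper_width: 0.455
```

Emit:
{"api": "play_rows", "payload": {
  "plan": [
    [[0,0,0.2,0,0,0],[0,0,0.4,0,0,0],[0,0,0.4,0,0,0]]
  ]
}}

```text
time_s: 17.3
tcp_pos: [0.5671, 0.0702, 0.0619]
ee_rot: [[-0.002, -0.999, 0.033], [-0.004, 0.033, 0.999], [-1.0, 0.002, -0.004]]
wrist_force: [0.2, -12.9, 4.7]
gripper_width: 0.456
```

Emit:
{"api": "play_rows", "payload": {
  "plan": [
    [[0,0,0.2,0,0,0],[0,0,0.3,0,0,0],[0,0,0.3,0,0,0]]
  ]
}}

```text
time_s: 17.68
tcp_pos: [0.5671, 0.0704, 0.062]
ee_rot: [[-0.003, -0.999, 0.034], [-0.008, 0.034, 0.999], [-1.0, 0.003, -0.008]]
wrist_force: [2.0, -22.6, 4.6]
gripper_width: 0.454
```

Emit:
{"api": "play_rows", "payload": {
  "plan": [
    [[0,0,-0.6,0,0,0],[0,0,-0.6,0,0,0]]
  ]
}}

```text
time_s: 17.92
tcp_pos: [0.5672, 0.0697, 0.0619]
ee_rot: [[-0.0, -0.999, 0.034], [-0.0, 0.034, 0.999], [-1.0, 0.0, -0.0]]
wrist_force: [-4.4, -2.7, 5.5]
gripper_width: 0.456
```

Emit:
{"api": "play_rows", "payload": {
  "plan": [
    [[0,0,0,0,0,0],[0,0,0,0,0,0],[0,0,0,0,0,0],[-4,0,0,0,0,0],[-9,0,0,0,0,0]]
  ],
  "hand": 1
}}

```text
time_s: 18.55
tcp_pos: [0.5667, 0.0706, 0.1515]
ee_rot: [[-0.003, -0.999, 0.033], [-0.001, 0.033, 0.999], [-1.0, 0.003, -0.001]]
wrist_force: [1.4, 1.4, 1.4]
gripper_width: 0.935
```

```bash
python3 - <<'E'
from h import *
st();c,p,d=cap('wrist','w9.png')
P=cloud(c,d)
m=(P[...,2]>.075)&(P[...,2]<.09)&(np.abs(P[...,0]-.57)<.05)&(P[...,1]>-.05)&(P[...,1]<.25)
m[235:]=0
print(P[m].mean(0))
go(.545,-.36,.24,190)
E
```

```text
t18.55 p [0.5667 0.0706 0.1515] yaw 178.12 F [1.4 1.4 1.4] M [ 0.06 -0.02 -0.  ] g 0.935 j [ 23.  20. -13.  -0. -57. -25.]
[0.56669365 0.06900535 0.08262909]
MOVE [-8.1, 1.22, -43.19] [-1.176, 0.006, 0.071]
```

View pics/w9.png

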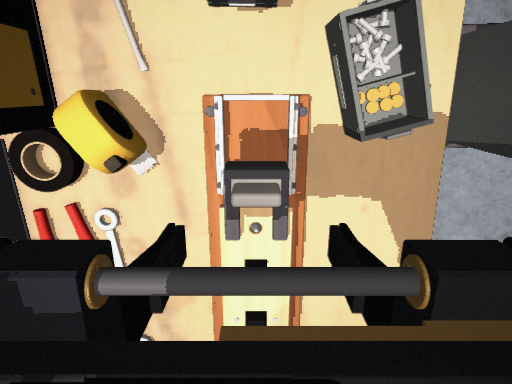

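Emit:
{"api": "play_rows", "payload": {
  "plan": [
    [[-5,0,0,0,0,0],[-8,1.2,-6,-0.3,0,0],[-8,1.2,-12,-0.6,0,0],[-8,1.2,-18,-0.9,0,0],[-8,1.2,-24,-1.18,0,0]]
  ]
}}

```text
time_s: 19.23
tcp_pos: [0.5474, -0.1705, 0.2319]
ee_rot: [[0.001, -0.985, -0.174], [0.0, -0.174, 0.985], [-1.0, -0.001, -0.0]]
wrist_force: [0.7, 0.4, -0.5]
gripper_width: 1.002
```

```bash
python3 - <<'E'
from h import *
st()
go(.545,-.36,.24,190)
E
```

```text
t19.23 p [ 0.5474 -0.1705  0.2319] yaw -169.97 F [ 0.7  0.4 -0.5] M [ 0.06 -0.02  0.06] g 1.002 j [ -1.  17.  -6.  -0. -67.  11.]
MOVE [-0.81, 3.54, -18.62] [0.003, -0.0, 0.007]
```

Emit:
{"api": "play_rows", "payload": {
  "plan": [
    [[-0.8,1.5,-6,0,0,0],[-0.8,2.6,-12,0,0,0],[-0.8,3.5,-18.6,0,0,0],[-0.8,3.5,-18.6,0,0,0],[-0.8,3.5,-18.6,0,0,0]]
  ]
}}

```text
time_s: 19.85
tcp_pos: [0.5448, -0.3582, 0.239]
ee_rot: [[-0.001, -0.985, -0.171], [0.001, -0.171, 0.985], [-1.0, 0.001, 0.001]]
wrist_force: [-0.1, 0.1, -0.7]
gripper_width: 1.001
```

```bash
python3 - <<'E'
from h import *
st();c,p,d=cap('wrist','w10.png'); np.savez('pics/w10.npz',p=p,d=d,c=c)
E
```

```text
t19.85 p [ 0.5448 -0.3582  0.239 ] yaw -170.15 F [-0.1  0.1 -0.7] M [ 0.06  0.11 -0.  ] g 1.001 j [-19.  24.   6.  -0. -72.  29.]
```

View pics/w10.png

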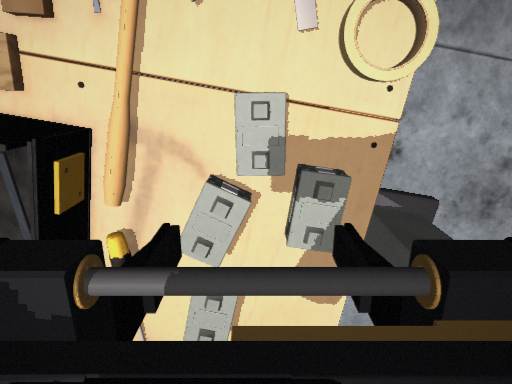

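```bash
cat >> h.py <<'E'
def box(c,d,seed,ztop,tol=.005,vmax=235,lug=.0125):
    """seed world xy; top face rect: pixels with height near ztop(..+lug), boundary rays cast on ztop"""
    P=cloud(c,d); m=((P[...,2]>ztop-tol)&(P[...,2]<ztop+lug)&(np.hypot(P[...,0]-seed[0],P[...,1]-seed[1])<.075)).astype(np.uint8); m[vmax:]=0
    m=cv2.morphologyEx(m,cv2.MORPH_OPEN,np.ones((3,3),np.uint8))
    n,l,s,ce=cv2.connectedComponentsWithStats(m)
    i=1+np.argmax(s[1:,4]); q=(l==i).astype(np.uint8)
    cn=max(cv2.findContours(q,cv2.RETR_EXTERNAL,cv2.CHAIN_APPROX_NONE)[0],key=cv2.contourArea)[:,0]
    W=np.array([ray(c,u,v,ztop)[:2] for u,v in cn])*1000
    (cx,cy),(w,h),a=cv2.minAreaRect(W.astype(np.float32))
    if w>h: w,h,a=h,w,a-90
    a=a if a<90 else a-180
    zz=P[(q>0)][:,2]
    print('box ctr',round(cx/1000,4),round(cy/1000,4),'w,h',round(w,1),round(h,1),'width-axis',round(a,2),'yaw',round((180+a),2),'zmed',np.median(zz).round(4),'rows',s[i,1],s[i,1]+s[i,3])
    return cx/1000,cy/1000,180+a
E
python3 - <<'E'
from h import *
z=np.load('pics/w10.npz',allow_pickle=True); p,d,c=z['p'],z['d'],z['c'].item()
box(c,d,(.546,-.389),.014)
box(c,d,(.587,-.268),.04,vmax=300)
box(c,d,(.461,-.312),.04,vmax=300)
E
```

```text
box ctr 0.5451 -0.3879 w,h 61.4 101.6 width-axis 10.49 yaw 190.49 zmed 0.015 rows 92 176
box ctr 0.5857 -0.2705 w,h 61.4 106.1 width-axis -16.2 yaw 163.8 zmed 0.0412 rows 181 267
box ctr 0.4602 -0.3106 w,h 61.9 105.8 width-axis 1.16 yaw 181.16 zmed 0.0412 rows 169 253
```

```bash
python3 - <<'E'
from h import *
st();go(.5451,-.3879,.06,190.5)
E
```

```text
t19.90 p [ 0.545  -0.3574  0.2395] yaw -170.07 F [0.3 0.7 0.9] M [0.03 0.13 0.01] g 1.0 j [-19.  24.   6.  -0. -72.  29.]
MOVE [17.94, 0.52, -3.01] [-0.057, 0.003, -0.001]
```

Emit:
{"api": "play_rows", "payload": {
  "plan": [
    [[5,0.5,-3,-0.05,0,0],[11,0.5,-3,-0.05,0,0],[16,0.5,-3,-0.05,0,0],[17.9,0.5,-3,-0.05,0,0],[17.9,0.5,-3,-0.05,0,0]]
  ]
}}

```text
time_s: 20.52
tcp_pos: [0.5448, -0.3865, 0.0593]
ee_rot: [[-0.003, -0.983, -0.183], [0.002, -0.183, 0.983], [-1.0, 0.003, 0.002]]
wrist_force: [0.2, 0.4, 0.2]
gripper_width: 0.998
```

```bash
python3 - <<'E'
from h import *
st();go(.5451,-.3879,.005,190.5)
E
```

```text
t20.52 p [ 0.5448 -0.3865  0.0593] yaw -169.47 F [0.2 0.4 0.2] M [-0.01  0.08  0.01] g 0.998 j [-22.  34.  -4.  -0. -52.  32.]
MOVE [5.43, -0.02, -0.16] [0.003, 0.012, -0.017]
```

Emit:
{"api": "play_rows", "payload": {
  "plan": [
    [[2,0,-0.1,0,0,0],[4.5,0,-0.1,0,0,0],[5.4,0,-0.1,0,0,0],[5.4,0,-0.1,0,0,0]]
  ]
}}

```text
time_s: 21.02
tcp_pos: [0.546, -0.3893, 0.0077]
ee_rot: [[0.001, -0.983, -0.182], [-0.001, -0.182, 0.983], [-1.0, -0.001, -0.001]]
wrist_force: [0.4, -0.1, -0.3]
gripper_width: 1.004
```

Emit:
{"api": "play_rows", "payload": {
  "plan": [
    [[0,0,0,0,0,0],[0,0,0,0,0,0],[0,0,0,0,0,0],[0,0,0,0,0,0],[0,0,0,0,0,0]]
  ],
  "hand": 0.5
}}

```text
time_s: 21.65
tcp_pos: [0.5455, -0.3897, 0.0072]
ee_rot: [[0.0, -0.984, -0.181], [-0.0, -0.181, 0.984], [-1.0, -0.0, -0.0]]
wrist_force: [-0.3, 0.5, 3.0]
gripper_width: 0.681
```

Emit:
{"api": "play_rows", "payload": {
  "plan": [
    [[0,0,0,0,0,0],[-1,0,0,0,0,0],[-4,0,0,0,0,0],[-9,0,0,0,0,0],[-14,0,0,0,0,0]]
  ]
}}

```text
time_s: 22.28
tcp_pos: [0.545, -0.3894, 0.1481]
ee_rot: [[-0.001, -0.984, -0.181], [0.0, -0.181, 0.984], [-1.0, 0.001, 0.001]]
wrist_force: [0.5, 0.0, -0.3]
gripper_width: 0.683
```

```bash
python3 - <<'E'
from h import *
st();go(.464,0,.22,193.5)
E
```

```text
t22.27 p [ 0.545  -0.3894  0.1481] yaw -169.59 F [ 0.5  0.  -0.3] M [0.02 0.02 0.02] g 0.683 j [-22.  29.   2.  -0. -62.  32.]
MOVE [-7.17, 0.94, 39.77] [-0.309, 0.003, -0.005]
```

Emit:
{"api": "play_rows", "payload": {
  "plan": [
    [[-3,0.2,6,-0.1,0,0],[-6,0.4,12,-0.2,0,0],[-7,0.6,18,-0.3,0,0],[-7,0.8,24,-0.3,0,0],[-7,0.9,30,-0.3,0,0]]
  ]
}}

```text
time_s: 22.9
tcp_pos: [0.482, -0.0965, 0.2175]
ee_rot: [[0.002, -0.973, -0.231], [0.0, -0.231, 0.973], [-1.0, -0.002, -0.0]]
wrist_force: [1.0, 0.9, -0.4]
gripper_width: 0.681
```

```bash
python3 - <<'E'
from h import *
st();go(.464,0.02,.24,193.5)
E
```

```text
t22.90 p [ 0.482  -0.0965  0.2175] yaw -166.62 F [ 1.   0.9 -0.4] M [ 0.06 -0.03  0.02] g 0.681 j [  8.   9. -18.  -0. -62.   6.]
MOVE [-2.25, -0.95, 11.75] [-0.012, -0.0, 0.009]
```

Emit:
{"api": "play_rows", "payload": {
  "plan": [
    [[-2.2,-0.9,5,0,0,0],[-2.2,-0.9,9,0,0,0],[-2.2,-0.9,11.7,0,0,0],[-2.2,-0.9,11.7,0,0,0],[-2.2,-0.9,11.7,0,0,0]]
  ]
}}

```text
time_s: 23.52
tcp_pos: [0.4643, 0.0173, 0.2389]
ee_rot: [[0.0, -0.973, -0.232], [-0.0, -0.232, 0.973], [-1.0, -0.0, -0.0]]
wrist_force: [0.3, -0.2, -0.6]
gripper_width: 0.682
```

```bash
python3 - <<'E'
from h import *
st();c,p,d=cap('wrist','w11.png'); np.savez('pics/w11.npz',p=p,d=d,c=c)
E
```

```text
t23.52 p [0.4643 0.0173 0.2389] yaw -166.6 F [ 0.3 -0.2 -0.6] M [-0.02  0.12 -0.  ] g 0.682 j [ 22.   5. -19.   0. -65.  -9.]
```

View pics/w11.png

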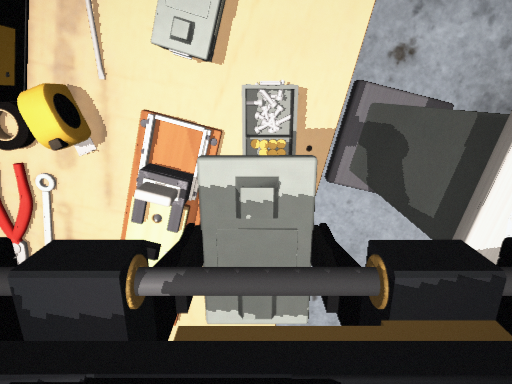

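Emit:
{"api": "play_rows", "payload": {
  "plan": [
    [[0,0,4,0,0,0],[0,0,7.5,0,0,0],[0,0,7.5,0,0,0],[0,0,7.5,0,0,0]]
  ]
}}

```text
time_s: 24.08
tcp_pos: [0.4472, 0.0899, 0.2387]
ee_rot: [[-0.0, -0.973, -0.231], [-0.0, -0.231, 0.973], [-1.0, 0.0, -0.0]]
wrist_force: [0.3, 0.0, -0.2]
gripper_width: 0.684
```

```bash
python3 - <<'E'
from h import *
s=st();c,p,d=cap('wrist','w12.png'); np.savez('pics/w12.npz',p=p,d=d,c=c)
P=cloud(c,d)
box(c,d,(.464,-.022),.052,tol=.004)
# front edge of lid in hand
zt=s['tcp_pos'][2]+.007
for u in (225,257,290):
    col=d[:,u]; v=next(v for v in range(100,230) if P[v,u,2]>.2 and P[v+2,u,2]>.2); W=ray(c,u,v-.5,zt); print(u,v,(s['ee_rot'].T@(W-s['tcp_pos'])).round(4),P[v+5,u,2])
E
```

```text
t24.07 p [0.4472 0.0899 0.2387] yaw -166.65 F [ 0.3  0.  -0.2] M [ 0.03  0.14 -0.05] g 0.684 j [ 32.   5. -20.   0. -65. -19.]
box ctr 0.4601 -0.0246 w,h 60.1 103.2 width-axis 13.21 yaw 193.21 zmed 0.0526 rows 1 110
225 154 [-0.007  -0.0156 -0.0512] 0.24480195232680885
257 155 [-0.007   0.0005 -0.0507] 0.24609571299489488
290 155 [-0.007   0.0171 -0.0507] 0.24623785020769282
```

View pics/w12.png

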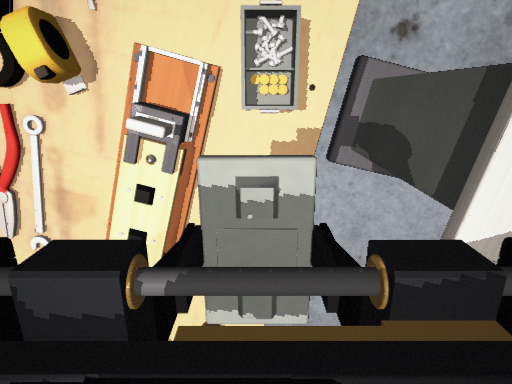

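```bash
python3 - <<'E'
from h import *
st();go(.4599,-.0239,.10,193.2)
E
```

```text
t24.12 p [0.4472 0.0897 0.2387] yaw -166.68 F [ 0.2  0.4 -1.3] M [0.01 0.08 0.  ] g 0.683 j [ 32.   5. -20.   0. -65. -19.]
MOVE [13.87, 1.37, -11.34] [0.012, -0.001, -0.002]
```

Emit:
{"api": "play_rows", "payload": {
  "plan": [
    [[3,1.4,-6,0,0,0],[7,1.4,-11.3,0,0,0],[12,1.4,-11.3,0,0,0],[13.9,1.4,-11.3,0,0,0],[13.9,1.4,-11.3,0,0,0]]
  ]
}}

```text
time_s: 24.75
tcp_pos: [0.4585, -0.0241, 0.0984]
ee_rot: [[-0.004, -0.973, -0.23], [-0.001, -0.23, 0.973], [-1.0, 0.004, -0.0]]
wrist_force: [-0.1, 0.7, -0.1]
gripper_width: 0.684
```

```bash
python3 - <<'E'
from h import *
s=st();c,p,d=cap('wrist','w13.png'); np.savez('pics/w13.npz',p=p,d=d,c=c)
go(.4599,-.0239,.065,193.2)
E
```

```text
t24.75 p [ 0.4585 -0.0241  0.0984] yaw -166.73 F [-0.1  0.7 -0.1] M [0.01 0.07 0.02] g 0.684 j [ 17.  14. -32.   0. -44.  -4.]
MOVE [3.48, -0.0, -0.05] [0.014, -0.003, -0.005]
```

View pics/w13.png

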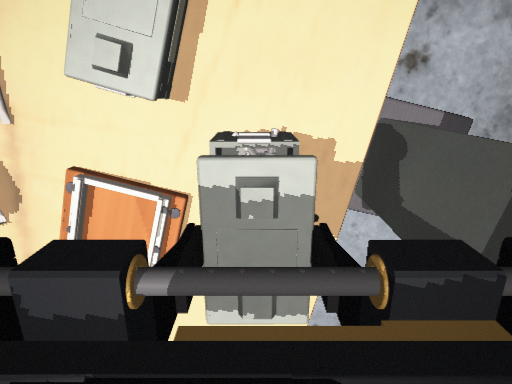

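Emit:
{"api": "play_rows", "payload": {
  "plan": [
    [[1,0,0,0,0,0],[2.4,0,0,0,0,0],[3.2,0,0,0,0,0],[3.2,0,0,0,0,0]]
  ]
}}

```text
time_s: 25.3
tcp_pos: [0.4595, -0.0225, 0.0677]
ee_rot: [[-0.0, -0.973, -0.232], [-0.0, -0.232, 0.973], [-1.0, 0.0, -0.0]]
wrist_force: [-0.3, -0.5, -1.4]
gripper_width: 0.681
```

```bash
python3 - <<'E'
from h import *
s=st();c,p,d=cap('wrist','w14.png'); np.savez('pics/w14.npz',p=p,d=d,c=c)
cv2.imwrite('pics/z14.png',cv2.resize(p[110:250,180:340],None,fx=4,fy=4))
go(.4599,-.0239,.055,193.2)
E
```

```text
t25.30 p [ 0.4595 -0.0225  0.0677] yaw -166.58 F [-0.3 -0.5 -1.4] M [-0.01  0.12 -0.02] g 0.681 j [ 18.  17. -34.   0. -39.  -4.]
MOVE [1.31, 0.03, -0.15] [0.023, -0.001, 0.003]
```

View pics/z14.png

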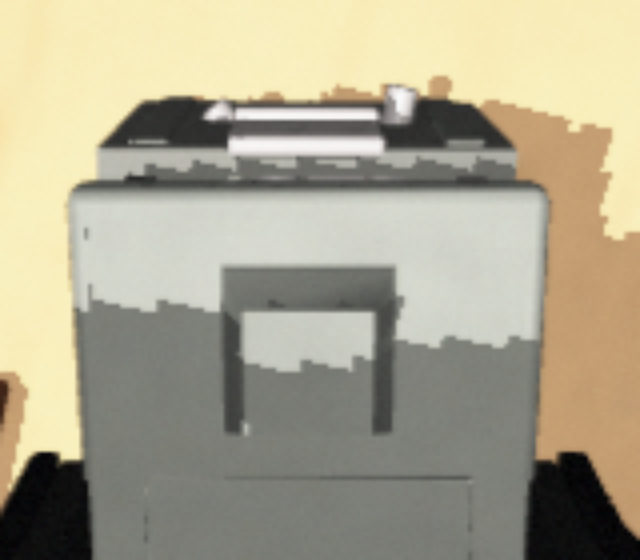

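```bash
python3 - <<'E'
from h import *
z=np.load('pics/w14.npz',allow_pickle=True); c=z['c'].item(); s=r.sense()
a=ray(c,256.4,147.2,.052);b=ray(c,256.9,156.2,.0747)
print(a,b,s['ee_rot'].T@(a-b)*1000)
E
```

```text
[ 0.47104592 -0.07159679  0.052     ] [ 0.4706531  -0.07099685  0.0747    ] [22.700198   -0.23010095 -0.67253771]
```

Case is only −0.2 mm, −0.7 mm from the lid's line. Lower.

Emit:
{"api": "play_rows", "payload": {
  "plan": [
    [[0.4,0,-0.1,0,0,0],[0.9,0,-0.1,0,0,0],[1.2,0,-0.1,0,0,0],[1.2,0,-0.1,0,0,0]]
  ]
}}

```text
time_s: 25.85
tcp_pos: [0.4596, -0.0236, 0.0555]
ee_rot: [[-0.001, -0.973, -0.232], [-0.0, -0.232, 0.973], [-1.0, 0.001, -0.0]]
wrist_force: [0.2, 0.7, -0.9]
gripper_width: 0.682
```

Emit:
{"api": "play_rows", "payload": {
  "plan": [
    [[0.2,0,0,0,0,0],[0.3,0,0,0,0,0],[0.3,0,0,0,0,0]]
  ]
}}

```text
time_s: 26.22
tcp_pos: [0.4598, -0.0235, 0.0531]
ee_rot: [[0.0, -0.973, -0.232], [-0.0, -0.232, 0.973], [-1.0, -0.0, -0.0]]
wrist_force: [-1.9, 1.1, 2.7]
gripper_width: 0.678
```

Emit:
{"api": "play_rows", "payload": {
  "plan": [
    [[0.15,0,0,0,0,0],[0.25,0,0,0,0,0],[0.25,0,0,0,0,0]]
  ]
}}

```text
time_s: 26.6
tcp_pos: [0.4599, -0.0235, 0.053]
ee_rot: [[0.001, -0.973, -0.233], [-0.0, -0.233, 0.973], [-1.0, -0.0, -0.001]]
wrist_force: [-7.5, 1.9, 24.1]
gripper_width: 0.682
```

```bash
python3 - <<'E'
from h import *
s=st();c,p,d=cap('wrist','w15.png'); np.savez('pics/w15.npz',p=p,d=d,c=c)
cv2.imwrite('pics/z15.png',cv2.resize(p[110:250,180:340],None,fx=4,fy=4))
E
```

```text
t26.60 p [ 0.4599 -0.0235  0.053 ] yaw -166.55 F [-7.5  1.9 24.1] M [ 0.72  2.55 -0.13] g 0.682 j [ 17.  18. -35.   0. -37.  -4.]
```

View pics/z15.png

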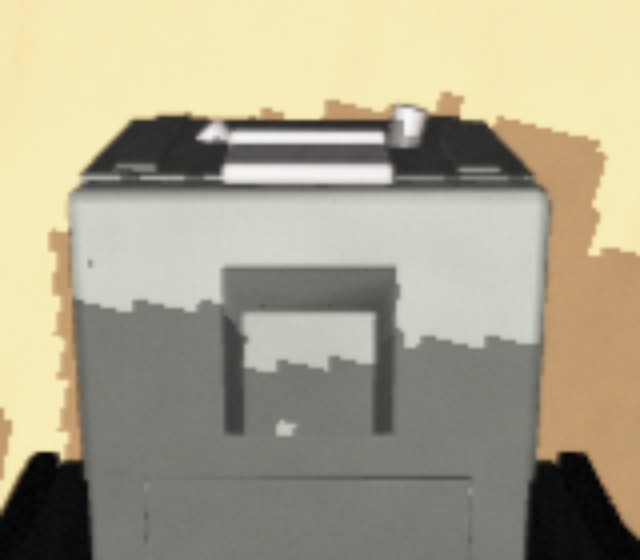

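Emit:
{"api": "play_rows", "payload": {
  "plan": [
    [[-0.35,0,0,0,0,0],[-0.35,0,0,0,0,0]]
  ]
}}

```text
time_s: 26.9
tcp_pos: [0.46, -0.0234, 0.0539]
ee_rot: [[0.001, -0.973, -0.232], [0.0, -0.232, 0.973], [-1.0, -0.001, 0.0]]
wrist_force: [-0.5, 0.7, -0.8]
gripper_width: 0.684
```

Emit:
{"api": "play_rows", "payload": {
  "plan": [
    [[0,0,0,0,0,0],[0,0,0,0,0,0],[0,0,0,0,0,0],[0,0,0,0,0,0]]
  ],
  "hand": 1
}}

```text
time_s: 27.4
tcp_pos: [0.4598, -0.0235, 0.0537]
ee_rot: [[-0.0, -0.973, -0.232], [-0.0, -0.232, 0.973], [-1.0, 0.0, -0.0]]
wrist_force: [-0.6, -1.1, -0.5]
gripper_width: 0.979
```

Emit:
{"api": "play_rows", "payload": {
  "plan": [
    [[1,0,0,0,0,0],[2.5,0,0,0,0,0],[3.2,0,0,0,0,0],[3.2,0,0,0,0,0]]
  ]
}}

```text
time_s: 27.9
tcp_pos: [0.4593, -0.0237, 0.0211]
ee_rot: [[-0.002, -0.973, -0.232], [-0.001, -0.232, 0.973], [-1.0, 0.002, -0.0]]
wrist_force: [0.1, 1.0, -0.3]
gripper_width: 0.997
```

Emit:
{"api": "play_rows", "payload": {
  "plan": [
    [[0,0,0,0,0,0],[0,0,0,0,0,0],[0,0,0,0,0,0],[0,0,0,0,0,0],[0,0,0,0,0,0]]
  ],
  "hand": 0.5
}}

```text
time_s: 28.52
tcp_pos: [0.4601, -0.0234, 0.0221]
ee_rot: [[0.001, -0.973, -0.232], [0.0, -0.232, 0.973], [-1.0, -0.001, -0.0]]
wrist_force: [-0.0, 0.2, 1.1]
gripper_width: 0.687
```

```bash
python3 - <<'E'
from h import *
s=st();c,p,d=cap('wrist','w16.png'); np.savez('pics/w16.npz',p=p,d=d,c=c)
P=cloud(c,d); print(np.median(P[165:172,240:270,2]))
# front edge rel to TCP (lid top at .06)
for u in (225,257,290):
    v=next(v for v in range(20,230) if P[v,u,2]>.05 and P[v+2,u,2]>.05); W=ray(c,u,v-.5,.06); print(u,v,(s['ee_rot'].T@(W-s['tcp_pos'])).round(4),P[v+5,u,2])
E
```

```text
t28.52 p [ 0.4601 -0.0234  0.0221] yaw -166.59 F [-0.   0.2  1.1] M [ 0.08  0.21 -0.02] g 0.687 j [ 17.  22. -36.   0. -32.  -4.]
0.05860727413166543
225 166 [-0.0379 -0.0126 -0.0522] 0.05797379509232613
257 160 [-0.0379  0.0004 -0.0546] 0.05858408508683399
290 166 [-0.0379  0.0138 -0.0521] 0.05847412140959597
```

View pics/w16.png

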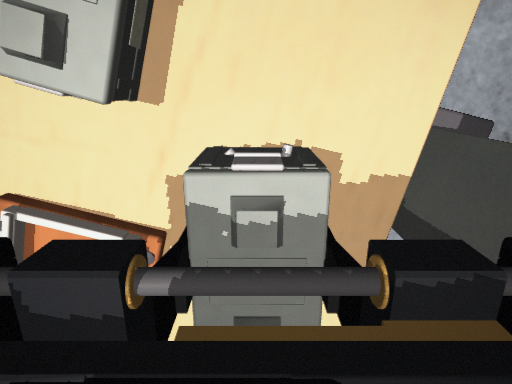

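Emit:
{"api": "play_rows", "payload": {
  "plan": [
    [[0,0,0,0,0,0],[-1,0,0,0,0,0],[-4,0,0,0,0,0],[-9,0,0,0,0,0],[-15,0,0,0,0,0]]
  ]
}}

```text
time_s: 29.2
tcp_pos: [0.4579, -0.0239, 0.1722]
ee_rot: [[-0.004, -0.973, -0.231], [-0.001, -0.231, 0.973], [-1.0, 0.004, 0.001]]
wrist_force: [1.8, 1.0, -3.9]
gripper_width: 0.681
```

```bash
python3 - <<'E'
from h import *
s=st(); go(.571,.1876,.165,178.1)
E
```

```text
t29.20 p [ 0.4579 -0.0239  0.1722] yaw -166.63 F [ 1.8  1.  -3.9] M [ 0.07 -0.2   0.03] g 0.681 j [ 17.   9. -26.  -0. -56.  -4.]
MOVE [0.65, -15.9, 17.96] [1.527, -0.0, -0.026]
```

Emit:
{"api": "play_rows", "payload": {
  "plan": [
    [[0.6,-4,4.5,0.4,0,0],[0.6,-8,9,0.8,0,0],[0.6,-12,13.5,1.2,0,0],[0.6,-15.9,18,1.53,0,0],[0.6,-15.9,18,1.53,0,0]]
  ]
}}

```text
time_s: 29.82
tcp_pos: [0.5734, 0.1917, 0.1642]
ee_rot: [[-0.001, -1.0, 0.03], [-0.0, 0.03, 1.0], [-1.0, 0.001, -0.0]]
wrist_force: [-0.8, -0.8, -4.7]
gripper_width: 0.69
```

Emit:
{"api": "play_rows", "payload": {
  "plan": [
    [[0,0,0,0,0,0],[0,0,0,0,0,0]]
  ]
}}

```text
time_s: 30.08
tcp_pos: [0.5718, 0.1872, 0.1656]
ee_rot: [[-0.001, -0.999, 0.034], [-0.001, 0.034, 0.999], [-1.0, 0.001, -0.001]]
wrist_force: [-0.4, 0.4, -3.6]
gripper_width: 0.685
```

```bash
python3 - <<'E'
from h import *
s=st();c,p,d=cap('wrist','w17.png'); np.savez('pics/w17.npz',p=p,d=d,c=c)
go(.571,.1876,.085,178.1)
E
```

```text
t30.07 p [0.5718 0.1872 0.1656] yaw 178.04 F [-0.4  0.4 -3.6] M [0.02 0.05 0.01] g 0.685 j [ 34.  22.  -8.  -0. -60. -35.]
MOVE [8.09, 0.1, 0.04] [-0.006, -0.002, -0.004]
```

View pics/w17.png

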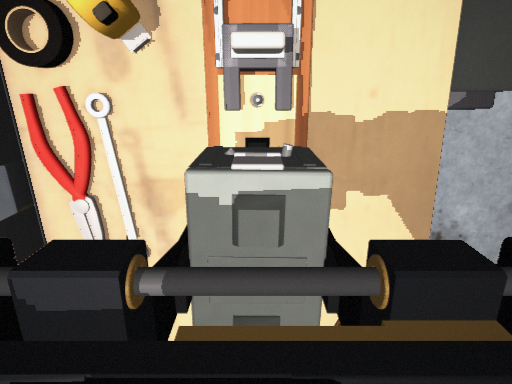

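Emit:
{"api": "play_rows", "payload": {
  "plan": [
    [[3,0.1,0,0,0,0],[6,0.1,0,0,0,0],[8.3,0.1,0,0,0,0],[8.3,0.1,0,0,0,0]]
  ]
}}

```text
time_s: 30.62
tcp_pos: [0.5702, 0.1868, 0.0813]
ee_rot: [[-0.004, -0.999, 0.034], [-0.002, 0.034, 0.999], [-1.0, 0.004, -0.002]]
wrist_force: [-0.3, -0.8, -3.6]
gripper_width: 0.687
```

```bash
python3 - <<'E'
from h import *
s=st();c,p,d=cap('wrist','w18.png'); np.savez('pics/w18.npz',p=p,d=d,c=c)
go(.571,.1876,.067,178.1)
E
```

```text
t30.62 p [0.5702 0.1868 0.0813] yaw 178.03 F [-0.3 -0.8 -3.6] M [ 0.05  0.1  -0.01] g 0.687 j [ 34.  27. -13.  -0. -50. -36.]
MOVE [1.59, 0.05, 0.0] [-0.003, -0.005, -0.004]
```

View pics/w18.png

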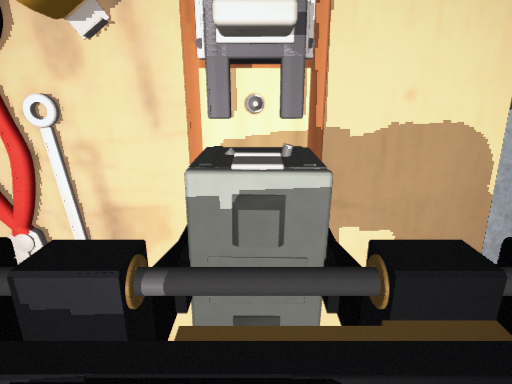

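Emit:
{"api": "play_rows", "payload": {
  "plan": [
    [[0.5,0,0,0,0,0],[1,0,0,0,0,0],[1.5,0,0,0,0,0],[1.5,0,0,0,0,0]]
  ]
}}

```text
time_s: 31.18
tcp_pos: [0.5714, 0.1883, 0.0674]
ee_rot: [[-0.001, -0.999, 0.033], [-0.0, 0.033, 0.999], [-1.0, 0.001, -0.001]]
wrist_force: [0.8, -0.7, -3.5]
gripper_width: 0.687
```

Emit:
{"api": "play_rows", "payload": {
  "plan": [
    [[0.2,0,0,0,0,0],[0.4,0,0,0,0,0],[0.4,0,0,0,0,0]]
  ]
}}

```text
time_s: 31.55
tcp_pos: [0.5716, 0.1883, 0.0636]
ee_rot: [[-0.0, -0.999, 0.033], [-0.0, 0.033, 0.999], [-1.0, 0.0, -0.0]]
wrist_force: [-0.0, -1.1, -3.0]
gripper_width: 0.683
```

Emit:
{"api": "play_rows", "payload": {
  "plan": [
    [[0.2,0,0,0,0,0],[0.2,0,0,0,0,0],[0.2,0,0,0,0,0]]
  ]
}}

```text
time_s: 31.92
tcp_pos: [0.5718, 0.1883, 0.0621]
ee_rot: [[0.0, -0.999, 0.033], [-0.0, 0.033, 0.999], [-1.0, -0.0, -0.0]]
wrist_force: [-1.0, -2.4, -0.0]
gripper_width: 0.688
```

Emit:
{"api": "play_rows", "payload": {
  "plan": [
    [[0.15,0,0,0,0,0],[0.2,0,0,0,0,0],[0.2,0,0,0,0,0]]
  ]
}}

```text
time_s: 32.3
tcp_pos: [0.5717, 0.1883, 0.0621]
ee_rot: [[0.001, -0.999, 0.033], [-0.0, 0.033, 0.999], [-1.0, -0.001, -0.0]]
wrist_force: [-5.6, -3.3, 10.3]
gripper_width: 0.685
```

Emit:
{"api": "play_rows", "payload": {
  "plan": [
    [[-0.25,0,0,0,0,0],[-0.25,0,0,0,0,0]]
  ]
}}

```text
time_s: 32.55
tcp_pos: [0.5717, 0.1885, 0.0622]
ee_rot: [[-0.0, -0.999, 0.033], [0.0, 0.033, 0.999], [-1.0, 0.0, 0.0]]
wrist_force: [-1.1, 0.0, 0.1]
gripper_width: 0.686
```

Emit:
{"api": "play_rows", "payload": {
  "plan": [
    [[0,0,0,0,0,0],[0,0,0,0,0,0],[0,0,0,0,0,0],[-3,0,0,0,0,0],[-8,0,0,0,0,0]]
  ],
  "hand": 1
}}

```text
time_s: 33.17
tcp_pos: [0.5707, 0.188, 0.1413]
ee_rot: [[-0.004, -0.999, 0.033], [-0.002, 0.033, 0.999], [-1.0, 0.004, -0.002]]
wrist_force: [1.0, 0.4, -0.7]
gripper_width: 0.995
```

```bash
python3 - <<'E'
from h import *
s=st(); go(.57,-.10,.24,178)
E
```

```text
t33.17 p [0.5707 0.188  0.1413] yaw 178.1 F [ 1.   0.4 -0.7] M [ 0.06 -0.1  -0.  ] g 0.995 j [ 34.  24.  -9.  -0. -57. -36.]
MOVE [-9.8, -0.84, -28.81] [0.01, -0.014, -0.022]
```

Emit:
{"api": "play_rows", "payload": {
  "plan": [
    [[-6,0,-1,0,0,0],[-9.8,0,-1,0,0,0],[-9.8,0,-1,0,0,0],[-9.8,0,-1,0,0,0]]
  ]
}}

```text
time_s: 33.67
tcp_pos: [0.5708, 0.1784, 0.2395]
ee_rot: [[-0.001, -0.999, 0.033], [0.0, 0.033, 0.999], [-1.0, 0.001, -0.0]]
wrist_force: [0.4, 0.8, 0.0]
gripper_width: 1.0
```

```bash
python3 - <<'E'
from h import *
s=st();c,p,d=cap('wrist','w19.png'); np.savez('pics/w19.npz',p=p,d=d,c=c)
box(c,d,(.571,.187),.10,tol=.006,vmax=236)
go(.57,-.10,.24,178)
E
```

```text
t33.67 p [0.5708 0.1784 0.2395] yaw 178.09 F [0.4 0.8 0. ] M [ 0.04  0.14 -0.01] g 1.0 j [ 33.  19.  -2.  -0. -69. -35.]
box ctr 0.5714 0.1882 w,h 61.3 104.1 width-axis -2.77 yaw 177.23 zmed 0.101 rows 134 234
MOVE [-0.09, -0.86, -27.81] [0.009, -0.006, -0.014]
```

View pics/w19.png

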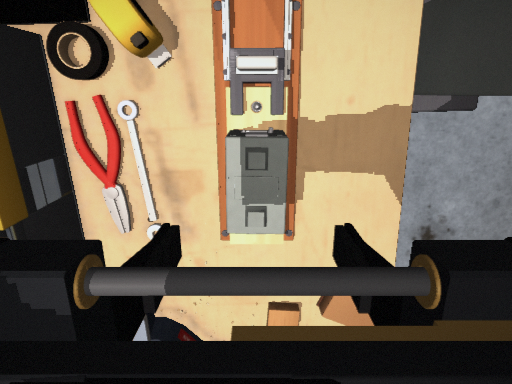

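Emit:
{"api": "play_rows", "payload": {
  "plan": [
    [[0,-0.2,-6,0,0,0],[0,-0.4,-12,0,0,0],[0,-0.6,-18,0,0,0],[0,-0.8,-24,0,0,0],[0,-0.9,-27.8,0,0,0]]
  ]
}}

```text
time_s: 34.35
tcp_pos: [0.5702, -0.1021, 0.2384]
ee_rot: [[-0.004, -0.999, 0.035], [-0.0, 0.035, 0.999], [-1.0, 0.004, -0.0]]
wrist_force: [0.2, -0.5, -0.2]
gripper_width: 1.001
```

Emit:
{"api": "play_rows", "payload": {
  "plan": [
    [[0,0,0,0,0,0],[0,0,0,0,0,0]]
  ]
}}

```text
time_s: 34.6
tcp_pos: [0.5708, -0.0994, 0.239]
ee_rot: [[-0.002, -0.999, 0.033], [0.0, 0.033, 0.999], [-1.0, 0.002, 0.0]]
wrist_force: [-0.2, -0.3, 0.1]
gripper_width: 1.0
```

```bash
python3 - <<'E'
from h import *
s=st();c,p,d=cap('wrist','w20.png'); np.savez('pics/w20.npz',p=p,d=d,c=c)
x,y,a=box(c,d,(.57,-.133),.041,tol=.004,vmax=236)
go(x,y,.10,a)
E
```

```text
t34.60 p [ 0.5708 -0.0994  0.239 ] yaw 178.09 F [-0.2 -0.3  0.1] M [0.03 0.09 0.  ] g 1.0 j [  6.  17.  -5.  -0. -69.  -8.]
box ctr 0.5711 -0.133 w,h 61.2 104.3 width-axis -2.65 yaw 177.35 zmed 0.041 rows 87 180
MOVE [13.94, -0.14, -3.41] [0.081, 0.0, -0.01]
```

View pics/w20.png

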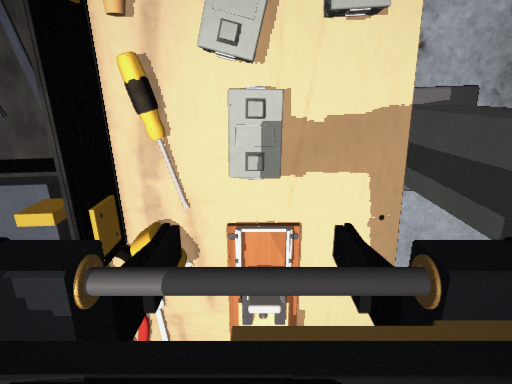

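Emit:
{"api": "play_rows", "payload": {
  "plan": [
    [[5,-0.1,-3.4,0.08,0,0],[10,-0.1,-3.4,0.08,0,0],[14,-0.1,-3.4,0.08,0,0],[14,-0.1,-3.4,0.08,0,0],[14,-0.1,-3.4,0.08,0,0]]
  ]
}}

```text
time_s: 35.28
tcp_pos: [0.5726, -0.133, 0.1019]
ee_rot: [[0.003, -0.999, 0.045], [-0.001, 0.045, 0.999], [-1.0, -0.003, -0.001]]
wrist_force: [0.1, 0.4, -1.0]
gripper_width: 0.995
```

```bash
python3 - <<'E'
from h import *
s=st();go(.5711,-.133,.010,177.35)
E
```

```text
t35.27 p [ 0.5726 -0.133   0.1019] yaw 177.42 F [ 0.1  0.4 -1. ] M [-0.    0.06 -0.02] g 0.995 j [  3.  25. -14.   0. -51.  -5.]
MOVE [9.19, 0.18, -0.0] [0.007, -0.003, 0.016]
```

Emit:
{"api": "play_rows", "payload": {
  "plan": [
    [[4,0,0,0,0,0],[8,0,0,0,0,0],[9.1,0,0,0,0,0],[9.1,0,0,0,0,0]]
  ]
}}

```text
time_s: 35.78
tcp_pos: [0.5723, -0.1336, 0.0106]
ee_rot: [[0.002, -0.999, 0.046], [-0.0, 0.046, 0.999], [-1.0, -0.002, -0.0]]
wrist_force: [0.5, -0.4, 0.2]
gripper_width: 1.0
```

Emit:
{"api": "play_rows", "payload": {
  "plan": [
    [[0,0,0,0,0,0],[0,0,0,0,0,0],[0,0,0,0,0,0],[0,0,0,0,0,0],[0,0,0,0,0,0]]
  ],
  "hand": 0.5
}}

```text
time_s: 36.4
tcp_pos: [0.5714, -0.1337, 0.0099]
ee_rot: [[0.001, -0.999, 0.047], [-0.0, 0.047, 0.999], [-1.0, -0.001, -0.0]]
wrist_force: [-0.5, 0.1, 3.5]
gripper_width: 0.69
```

```bash
python3 - <<'E'
from h import *
s=st()
E
```

```text
t36.40 p [ 0.5714 -0.1337  0.0099] yaw 177.31 F [-0.5  0.1  3.5] M [ 0.19  0.32 -0.02] g 0.69 j [  3.  32. -19.   0. -39.  -5.]
```

Emit:
{"api": "play_rows", "payload": {
  "plan": [
    [[0,0,0,0,0,0],[-1,0,0,0,0,0],[-5,0,0,0,0,0],[-11,0,0,0,0,0],[-17,0,0,0,0,0]]
  ]
}}

```text
time_s: 37.02
tcp_pos: [0.5701, -0.1336, 0.1802]
ee_rot: [[-0.003, -0.999, 0.047], [0.0, 0.047, 0.999], [-1.0, 0.003, 0.0]]
wrist_force: [0.8, 0.2, -2.2]
gripper_width: 0.685
```

```bash
python3 - <<'E'
from h import *
s=st(); go(.571,.188,.19,178.1)
E
```

```text
t37.02 p [ 0.5701 -0.1336  0.1802] yaw 177.29 F [ 0.8  0.2 -2.2] M [ 0.04 -0.15  0.02] g 0.685 j [  3.  20.  -9.  -0. -61.  -5.]
MOVE [-0.97, 1.43, 32.13] [-0.081, 0.001, -0.015]
```

Emit:
{"api": "play_rows", "payload": {
  "plan": [
    [[-1,0.3,6,0,0,0],[-1,0.6,12,0,0,0],[-1,0.9,18,0,0,0],[-1,1.2,24,-0.08,0,0],[-1,1.4,30,-0.08,0,0]]
  ]
}}

```text
time_s: 37.65
tcp_pos: [0.5701, 0.1683, 0.1887]
ee_rot: [[-0.002, -0.999, 0.033], [-0.0, 0.033, 0.999], [-1.0, 0.002, -0.0]]
wrist_force: [1.1, -0.2, -2.9]
gripper_width: 0.686
```

```bash
python3 - <<'E'
from h import *
s=st(); go(.5715,.1875,.17,178.1)
E
```

```text
t37.65 p [0.5701 0.1683 0.1887] yaw 178.1 F [ 1.1 -0.2 -2.9] M [ 0.03 -0.11 -0.06] g 0.686 j [ 32.  21.  -7.  -0. -63. -34.]
MOVE [1.87, -0.07, 1.93] [-0.0, -0.003, -0.01]
```

Emit:
{"api": "play_rows", "payload": {
  "plan": [
    [[1,-0.1,1.9,0,0,0],[1.9,-0.1,1.9,0,0,0],[1.9,-0.1,1.9,0,0,0],[1.9,-0.1,1.9,0,0,0]]
  ]
}}

```text
time_s: 38.15
tcp_pos: [0.5729, 0.1842, 0.1704]
ee_rot: [[-0.0, -0.999, 0.035], [-0.0, 0.035, 0.999], [-1.0, 0.0, -0.0]]
wrist_force: [0.8, 0.5, -3.0]
gripper_width: 0.689
```

```bash
python3 - <<'E'
from h import *
s=st(); c,p,d=cap('wrist','w21.png'); np.savez('pics/w21.npz',p=p,d=d,c=c)
go(.5715,.1875,.126,178.1)
E
```

```text
t38.15 p [0.5729 0.1842 0.1704] yaw 178.0 F [ 0.8  0.5 -3. ] M [-0.01  0.07 -0.  ] g 0.689 j [ 33.  22.  -7.   0. -61. -35.]
MOVE [4.46, 0.17, 0.31] [-0.009, 0.0, 0.002]
```

View pics/w21.png

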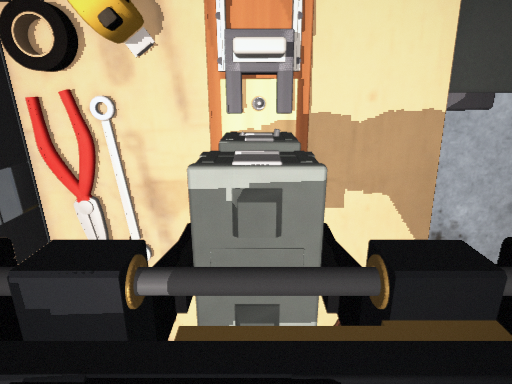

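Emit:
{"api": "play_rows", "payload": {
  "plan": [
    [[1.5,0.1,0.3,0,0,0],[3,0.1,0.3,0,0,0],[4.3,0.1,0.3,0,0,0],[4.3,0.1,0.3,0,0,0]]
  ]
}}

```text
time_s: 38.7
tcp_pos: [0.5709, 0.188, 0.1253]
ee_rot: [[-0.003, -0.999, 0.033], [-0.002, 0.033, 0.999], [-1.0, 0.003, -0.002]]
wrist_force: [-0.2, -0.1, -2.4]
gripper_width: 0.688
```

```bash
python3 - <<'E'
from h import *
s=st(); c,p,d=cap('wrist','w22.png'); np.savez('pics/w22.npz',p=p,d=d,c=c)
go(.5715,.1875,.116,178.1)
cv2.imwrite('pics/z22.png',cv2.resize(p[90:250,170:350],None,fx=3.5,fy=3.5))
E
```

```text
t38.70 p [0.5709 0.188  0.1253] yaw 178.09 F [-0.2 -0.1 -2.4] M [0.06 0.11 0.03] g 0.688 j [ 34.  25. -10.  -0. -55. -36.]
MOVE [1.05, 0.02, -0.09] [0.001, -0.007, -0.007]
```

View pics/z22.png

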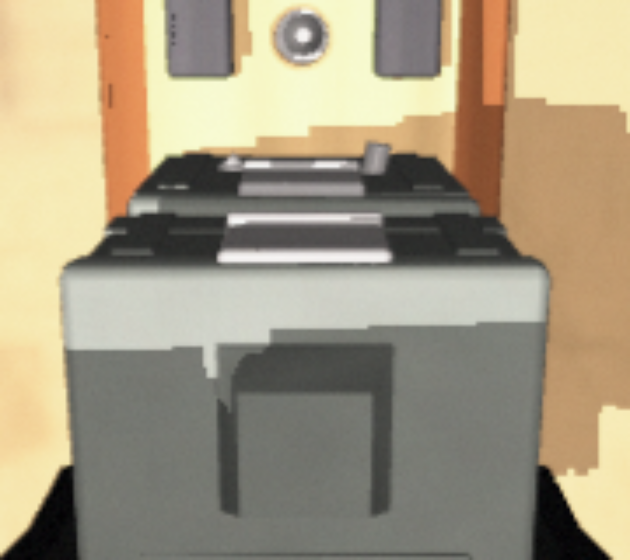

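Emit:
{"api": "play_rows", "payload": {
  "plan": [
    [[0.5,0,0,0,0,0],[1,0,0,0,0,0],[1.2,0,0,0,0,0],[1.2,0,0,0,0,0]]
  ]
}}

```text
time_s: 39.25
tcp_pos: [0.5719, 0.1886, 0.1152]
ee_rot: [[-0.0, -0.999, 0.033], [-0.0, 0.033, 0.999], [-1.0, 0.0, -0.0]]
wrist_force: [0.4, -0.0, -2.9]
gripper_width: 0.687
```

Emit:
{"api": "play_rows", "payload": {
  "plan": [
    [[0.2,0,0,0,0,0],[0.3,0,0,0,0,0],[0.3,0,0,0,0,0]]
  ]
}}

```text
time_s: 39.62
tcp_pos: [0.5719, 0.1886, 0.1123]
ee_rot: [[-0.0, -0.999, 0.033], [-0.0, 0.033, 0.999], [-1.0, 0.0, -0.0]]
wrist_force: [0.2, 0.1, -2.9]
gripper_width: 0.687
```

Emit:
{"api": "play_rows", "payload": {
  "plan": [
    [[0.2,0,0,0,0,0],[0.2,0,0,0,0,0],[0.2,0,0,0,0,0]]
  ]
}}

```text
time_s: 40.0
tcp_pos: [0.572, 0.1886, 0.1103]
ee_rot: [[0.0, -0.999, 0.033], [-0.0, 0.033, 0.999], [-1.0, -0.0, -0.0]]
wrist_force: [-0.2, -0.6, -2.7]
gripper_width: 0.683
```

Emit:
{"api": "play_rows", "payload": {
  "plan": [
    [[0.15,0,0,0,0,0],[0.2,0,0,0,0,0],[0.2,0,0,0,0,0]]
  ]
}}

```text
time_s: 40.38
tcp_pos: [0.5721, 0.1887, 0.1099]
ee_rot: [[0.001, -0.999, 0.033], [0.0, 0.033, 0.999], [-1.0, -0.001, 0.0]]
wrist_force: [-3.8, -0.2, 5.1]
gripper_width: 0.688
```

Emit:
{"api": "play_rows", "payload": {
  "plan": [
    [[0.1,0,0,0,0,0],[0.1,0,0,0,0,0]]
  ]
}}

```text
time_s: 40.62
tcp_pos: [0.5721, 0.1887, 0.1099]
ee_rot: [[0.001, -0.999, 0.033], [0.0, 0.033, 0.999], [-1.0, -0.001, 0.0]]
wrist_force: [-5.8, -0.9, 10.0]
gripper_width: 0.686
```

Seated at z 0.110 as expected. Release, lift, look.

Emit:
{"api": "play_rows", "payload": {
  "plan": [
    [[-0.25,0,0,0,0,0],[-0.25,0,0,0,0,0]]
  ]
}}

```text
time_s: 40.88
tcp_pos: [0.5721, 0.1887, 0.1099]
ee_rot: [[0.001, -0.999, 0.033], [0.0, 0.033, 0.999], [-1.0, -0.001, 0.0]]
wrist_force: [-1.0, 0.3, 0.8]
gripper_width: 0.691
```

Emit:
{"api": "play_rows", "payload": {
  "plan": [
    [[0,0,0,0,0,0],[0,0,0,0,0,0],[0,0,0,0,0,0],[-4,0,0,0,0,0],[-9,0,0,0,0,0]]
  ],
  "hand": 1
}}

```text
time_s: 41.5
tcp_pos: [0.5713, 0.1882, 0.1996]
ee_rot: [[-0.003, -0.999, 0.033], [-0.002, 0.033, 0.999], [-1.0, 0.003, -0.002]]
wrist_force: [0.6, 1.0, -0.1]
gripper_width: 0.994
```

Emit:
{"api": "play_rows", "payload": {
  "plan": [
    [[-4,0,-1,0,0,0],[-7.5,0,-1,0,0,0],[-7.5,0,-1,0,0,0],[-7.5,0,-1,0,0,0]]
  ]
}}

```text
time_s: 42.0
tcp_pos: [0.5711, 0.1785, 0.274]
ee_rot: [[-0.001, -0.999, 0.033], [-0.0, 0.033, 0.999], [-1.0, 0.001, -0.0]]
wrist_force: [-0.0, -0.3, -1.1]
gripper_width: 1.003
```

```bash
python3 - <<'E'
from h import *
s=st();c,p,d=cap('wrist','w23.png'); np.savez('pics/w23.npz',p=p,d=d,c=c)
box(c,d,(.571,.187),.14,tol=.006,vmax=236)
go(.58,-.235,.25,164)
E
```

```text
t42.00 p [0.5711 0.1785 0.274 ] yaw 178.09 F [-0.  -0.3 -1.1] M [ 0.05  0.08 -0.01] g 1.003 j [ 33.  18.   1.  -0. -74. -35.]
box ctr 0.5738 0.185 w,h 61.3 104.5 width-axis -2.2 yaw 177.8 zmed 0.141 rows 131 234
MOVE [2.38, -2.28, -41.29] [1.41, -0.007, -0.013]
```

View pics/w23.png

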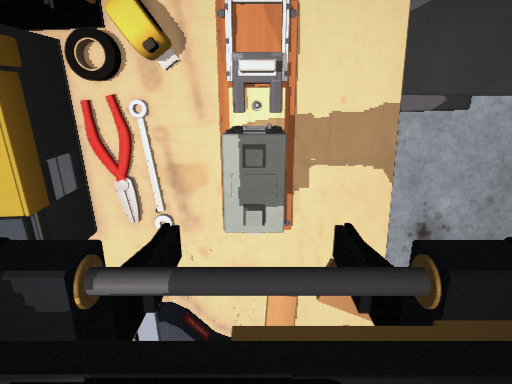

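```bash
python3 - <<'E'
from h import *
s=st();c,p,d=cap('wrist','w24.png'); np.savez('pics/w24.npz',p=p,d=d,c=c)
box(c,d,(.571,.187),.14,tol=.006,vmax=300)
P=cloud(c,d)
v,u=np.indices(d.shape)
m=(abs(P[...,0]-.572)<.02)&(abs(P[...,1]-.16)<.05)&(P[...,2]>.12)&(P[...,2]<.16)&(v<235)
q=P[m]; A=np.c_[q[:,:2]-q[:,:2].mean(0),np.ones(len(q))]
k=abs(q[:,2]-np.median(q[:,2]))<.004; print(np.linalg.lstsq(A[k],q[k,2],rcond=None)[0])
cv2.imwrite('pics/z24.png',cv2.resize(p[90:250,180:340],None,fx=3.5,fy=3.5))
c,p,d=cap('side','s24.png'); cv2.imwrite('pics/s24z.png',cv2.resize(p[180:300,180:340],None,fx=4,fy=4))
E
```

```text
t42.05 p [0.5709 0.1784 0.2734] yaw 178.1 F [0.5 0.2 0.2] M [-0.01  0.16 -0.12] g 1.003 j [ 33.  18.   1.  -0. -74. -35.]
box ctr 0.5737 0.1847 w,h 61.3 104.2 width-axis -2.21 yaw 177.79 zmed 0.141 rows 131 234
[0.00190233 0.01141945 0.14101347]
```

View pics/z24.png

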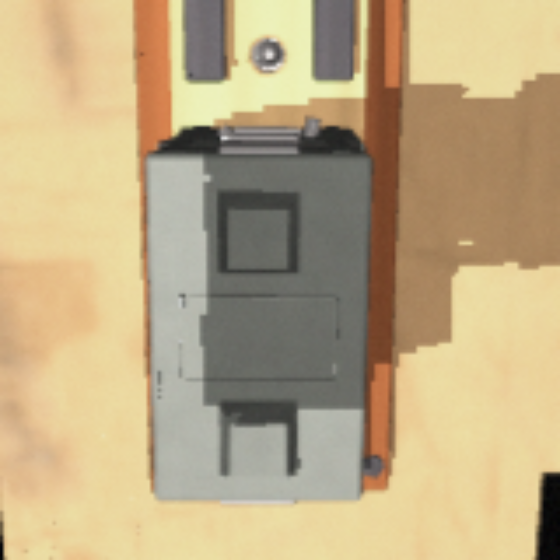

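View pics/s24z.png

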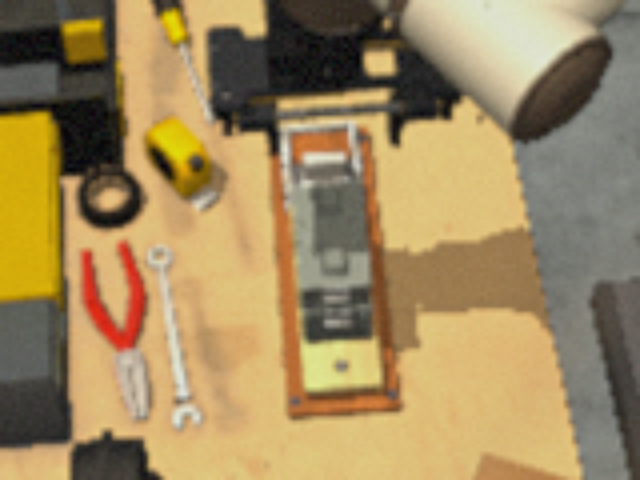

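```bash
python3 - <<'E'
from h import *
for f,px in (('w24',(255.8,104.4)),('w19',None)):
    z=np.load('pics/%s.npz'%f if f!='w24' else 'pics/w24.npz',allow_pickle=True); c,p,d=z['c'].item(),z['p'],z['d']
    R,t=Rt(c); print(f,'cam',-R.T@t, 'axis',R[2])
    if px: print('pin tip',ray(c,*px,.046))
    zt=.14 if f=='w24' else .10
    P=cloud(c,d); v,u=np.indices(d.shape)
    m=(abs(P[...,0]-.572)<.02)&(abs(P[...,1]-.16)<.05)&(P[...,2]>zt-.02)&(P[...,2]<zt+.02)&(v<235)
    q=P[m]; k=abs(q[:,2]-np.median(q[:,2]))<.004; A=np.c_[q[:,:2]-q[:,:2].mean(0),np.ones(len(q))]
    print(np.linalg.lstsq(A[k],q[k,2],rcond=None)[0])
    cv2.imwrite('pics/z_%s.png'%f,cv2.resize(p[90:250,180:340],None,fx=3.5,fy=3.5))
E
```

```text
w24 cam [0.56852673 0.0976124  0.43627585] axis [ 0.00633577  0.29391482 -0.95581062]
pin tip [0.56863619 0.11213805 0.046     ]
[0.00190233 0.01141945 0.14101347]
w19 cam [0.56822043 0.09744209 0.40227971] axis [ 0.00734219  0.29474694 -0.95554714]
[-0.00289918  0.01323901  0.10098031]
```

View pics/z_w19.png

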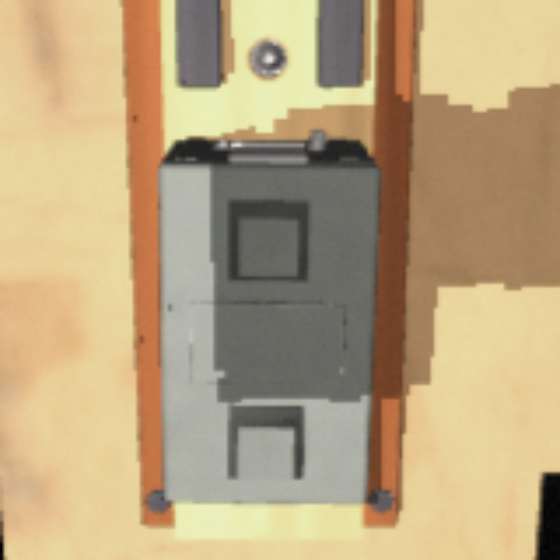

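Emit:
{"api": "play_rows", "payload": {
  "plan": [
    [[0,-0.4,-6,0,0,0],[0,-0.8,-12,0.3,0,0],[1,-1.2,-18,0.7,0,0],[2,-1.6,-24,1.0,0,0],[2.4,-2,-30,1.4,0,0]]
  ]
}}

```text
time_s: 42.78
tcp_pos: [0.5809, -0.1236, 0.2492]
ee_rot: [[-0.003, -0.961, 0.276], [-0.0, 0.276, 0.961], [-1.0, 0.003, -0.001]]
wrist_force: [1.2, 0.2, 0.4]
gripper_width: 0.999
```

```bash
python3 - <<'E'
from h import *
s=st(); go(.58,-.235,.25,164)
E
```

```text
t42.77 p [ 0.5809 -0.1236  0.2492] yaw 164.0 F [1.2 0.2 0.4] M [ 0.07 -0.06  0.  ] g 0.999 j [  4.  18.  -2.  -0. -71. -20.]
MOVE [-0.08, -2.98, -10.73] [-0.0, -0.004, -0.015]
```

Emit:
{"api": "play_rows", "payload": {
  "plan": [
    [[0,-1.5,-5,0,0,0],[0,-3,-10.7,0,0,0],[0,-3,-10.7,0,0,0],[0,-3,-10.7,0,0,0]]
  ]
}}

```text
time_s: 43.28
tcp_pos: [0.5809, -0.2329, 0.2498]
ee_rot: [[-0.002, -0.962, 0.274], [0.001, 0.274, 0.962], [-1.0, 0.002, 0.0]]
wrist_force: [-0.1, 1.3, -0.7]
gripper_width: 1.001
```

```bash
python3 - <<'E'
from h import *
s=st();c,p,d=cap('wrist','w25.png'); np.savez('pics/w25.npz',p=p,d=d,c=c)
x,y,a=box(c,d,(.5857,-.2705),.041,tol=.004,vmax=236)
go(x,y,.10,a)
E
```

```text
t43.27 p [ 0.5809 -0.2329  0.2498] yaw 164.07 F [-0.1  1.3 -0.7] M [0.04 0.08 0.02] g 1.001 j [ -7.  21.   3.  -0. -72.  -9.]
box ctr 0.5857 -0.2698 w,h 61.2 103.6 width-axis -16.21 yaw 163.79 zmed 0.0409 rows 87 177
MOVE [15.01, -1.49, -3.49] [0.036, 0.0, -0.007]
```

View pics/w25.png

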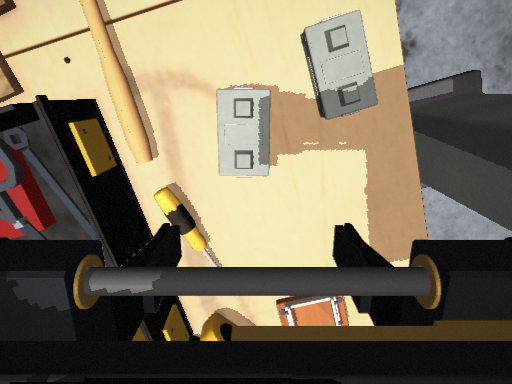

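Emit:
{"api": "play_rows", "payload": {
  "plan": [
    [[5,-1.5,-3.5,0.03,0,0],[10,-1.5,-3.5,0.03,0,0],[15,-1.5,-3.5,0.03,0,0],[15,-1.5,-3.5,0.03,0,0],[15,-1.5,-3.5,0.03,0,0]]
  ]
}}

```text
time_s: 43.95
tcp_pos: [0.5879, -0.2703, 0.1031]
ee_rot: [[0.003, -0.961, 0.277], [-0.002, 0.277, 0.961], [-1.0, -0.004, -0.001]]
wrist_force: [-0.5, 0.1, 0.2]
gripper_width: 1.0
```

```bash
python3 - <<'E'
from h import *
s=st(); go(.5857,-.2698,.010,163.8)
c,p,d=cap('wrist'); P=cloud(c,d); m=(P[...,2]>.06)&(P[...,2]<.2); m[240:]=0
q=P[m]; print(len(q), q[:,0].min() if len(q) else None)
E
```

```text
t43.95 p [ 0.5879 -0.2703  0.1031] yaw 163.94 F [-0.5  0.1  0.2] M [ 0.04  0.08 -0.05] g 1.0 j [-10.  30.  -5.   0. -55.  -6.]
MOVE [9.31, 0.26, -0.01] [0.014, -0.004, 0.021]
1738 0.49976447140849284
```

Emit:
{"api": "play_rows", "payload": {
  "plan": [
    [[4,0.1,0,0,0,0],[8,0.1,0,0,0,0],[9.2,0.1,0,0,0,0],[9.2,0.1,0,0,0,0]]
  ]
}}

```text
time_s: 44.5
tcp_pos: [0.5862, -0.2707, 0.0102]
ee_rot: [[0.002, -0.961, 0.278], [-0.001, 0.278, 0.961], [-1.0, -0.002, -0.0]]
wrist_force: [0.3, 0.0, 0.3]
gripper_width: 1.001
```

Emit:
{"api": "play_rows", "payload": {
  "plan": [
    [[0,0,0,0,0,0],[0,0,0,0,0,0],[0,0,0,0,0,0],[0,0,0,0,0,0],[0,0,0,0,0,0]]
  ],
  "hand": 0.5
}}

```text
time_s: 45.12
tcp_pos: [0.5857, -0.2707, 0.0095]
ee_rot: [[0.001, -0.96, 0.279], [-0.0, 0.279, 0.96], [-1.0, -0.001, -0.0]]
wrist_force: [-1.3, 0.9, 3.5]
gripper_width: 0.685
```

```bash
python3 - <<'E'
from h import *
s=st()
E
```

```text
t45.12 p [ 0.5857 -0.2707  0.0095] yaw 163.82 F [-1.3  0.9  3.5] M [ 0.08  0.14 -0.07] g 0.685 j [-10.  36. -10.   0. -44.  -6.]
```

Emit:
{"api": "play_rows", "payload": {
  "plan": [
    [[0,0,0,0,0,0],[-1,0,0,0,0,0],[-6,0,0,0,0,0],[-12,0,0,0,0,0],[-18,0,0,0,0,0]]
  ]
}}

```text
time_s: 45.75
tcp_pos: [0.584, -0.2701, 0.1895]
ee_rot: [[-0.003, -0.96, 0.279], [0.001, 0.279, 0.96], [-1.0, 0.003, 0.0]]
wrist_force: [1.3, 0.3, -3.3]
gripper_width: 0.685
```

```bash
python3 - <<'E'
from h import *
s=st(); go(.5737,.185,.21,177.8)
E
```

```text
t45.75 p [ 0.584  -0.2701  0.1895] yaw 163.79 F [ 1.3  0.3 -3.3] M [-0.03 -0.05 -0.01] g 0.685 j [-10.  25.   1.  -0. -66.  -6.]
MOVE [-1.99, 13.7, 43.41] [-1.401, 0.004, -0.017]
```

Emit:
{"api": "play_rows", "payload": {
  "plan": [
    [[-2,1.8,5.9,-0.2,0,0],[-3,3.6,11.8,-0.5,0,0],[-3,5.4,17.7,-0.8,0,0],[-3,7.2,23.6,-1.1,0,0],[-3,9,29.5,-1.4,0,0]]
  ]
}}

```text
time_s: 46.38
tcp_pos: [0.5796, 0.0398, 0.2182]
ee_rot: [[-0.002, -0.999, 0.037], [-0.0, 0.037, 0.999], [-1.0, 0.002, -0.0]]
wrist_force: [0.6, -0.3, -3.0]
gripper_width: 0.684
```

```bash
python3 - <<'E'
from h import *
s=st(); go(.5737,.1842,.22,177.8)
E
```

```text
t46.38 p [0.5796 0.0398 0.2182] yaw 177.89 F [ 0.6 -0.3 -3. ] M [ 0.03 -0.05  0.03] g 0.684 j [ 20.  18.  -6.  -0. -66. -22.]
MOVE [-0.18, 1.13, 14.41] [0.009, -0.001, -0.012]
```

Emit:
{"api": "play_rows", "payload": {
  "plan": [
    [[-0.1,0.5,5,0,0,0],[-0.1,1.1,10,0,0,0],[-0.1,1.1,14.4,0,0,0],[-0.1,1.1,14.4,0,0,0],[-0.1,1.1,14.4,0,0,0]]
  ]
}}

```text
time_s: 47.0
tcp_pos: [0.5746, 0.1818, 0.219]
ee_rot: [[-0.002, -0.999, 0.038], [-0.001, 0.038, 0.999], [-1.0, 0.002, -0.001]]
wrist_force: [-0.7, -0.4, -3.5]
gripper_width: 0.686
```

```bash
python3 - <<'E'
from h import *
s=st(); c,p,d=cap('wrist','w26.png'); np.savez('pics/w26.npz',p=p,d=d,c=c)
go(.5737,.1842,.166,177.8)
E
```

```text
t47.00 p [0.5746 0.1818 0.219 ] yaw 177.81 F [-0.7 -0.4 -3.5] M [-0.03  0.15  0.04] g 0.686 j [ 33.  20.  -3.  -0. -67. -35.]
MOVE [5.32, 0.12, 0.29] [-0.004, -0.005, -0.01]
```

View pics/w26.png

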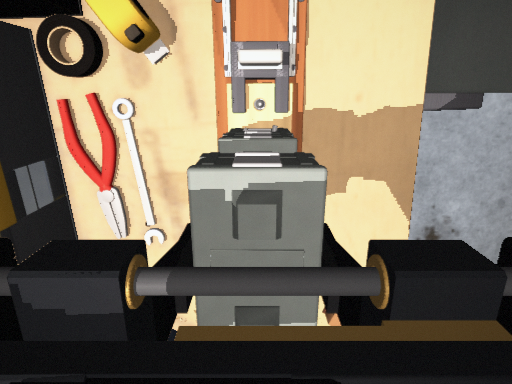

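Emit:
{"api": "play_rows", "payload": {
  "plan": [
    [[2,0.1,0.2,0,0,0],[4,0.1,0.2,0,0,0],[5.3,0.1,0.2,0,0,0],[5.3,0.1,0.2,0,0,0]]
  ]
}}

```text
time_s: 47.55
tcp_pos: [0.5741, 0.1831, 0.1658]
ee_rot: [[-0.002, -0.999, 0.04], [-0.001, 0.04, 0.999], [-1.0, 0.002, -0.001]]
wrist_force: [0.3, -0.5, -2.1]
gripper_width: 0.69
```

```bash
python3 - <<'E'
from h import *
s=st(); c,p,d=cap('wrist','w27.png'); np.savez('pics/w27.npz',p=p,d=d,c=c)
go(.5737,.1842,.155,177.8)
cv2.imwrite('pics/z27.png',cv2.resize(p[90:250,170:350],None,fx=3.5,fy=3.5))
E
```

```text
t47.55 p [0.5741 0.1831 0.1658] yaw 177.73 F [ 0.3 -0.5 -2.1] M [ 0.02  0.14 -0.  ] g 0.69 j [ 33.  22.  -7.  -0. -60. -35.]
MOVE [1.19, 0.11, 0.06] [-0.004, -0.003, -0.001]
```

View pics/z27.png

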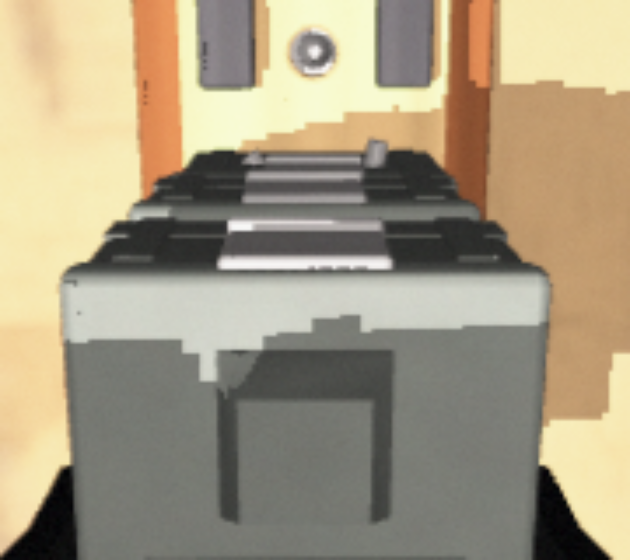

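Emit:
{"api": "play_rows", "payload": {
  "plan": [
    [[0.5,0,0.1,0,0,0],[1,0,0.1,0,0,0],[1.2,0,0.1,0,0,0],[1.2,0,0.1,0,0,0]]
  ]
}}

```text
time_s: 48.1
tcp_pos: [0.5745, 0.1852, 0.1546]
ee_rot: [[-0.0, -0.999, 0.038], [-0.0, 0.038, 0.999], [-1.0, 0.0, -0.0]]
wrist_force: [0.7, -0.3, -2.3]
gripper_width: 0.686
```

Emit:
{"api": "play_rows", "payload": {
  "plan": [
    [[0.2,0,0,0,0,0],[0.3,0,0,0,0,0],[0.3,0,0,0,0,0]]
  ]
}}

```text
time_s: 48.48
tcp_pos: [0.5745, 0.1852, 0.1517]
ee_rot: [[-0.0, -0.999, 0.038], [-0.0, 0.038, 0.999], [-1.0, 0.0, -0.0]]
wrist_force: [-0.8, 0.0, -2.3]
gripper_width: 0.687
```

Emit:
{"api": "play_rows", "payload": {
  "plan": [
    [[0.2,0,0,0,0,0],[0.3,0,0,0,0,0],[0.3,0,0,0,0,0]]
  ]
}}

```text
time_s: 48.85
tcp_pos: [0.5747, 0.1853, 0.1495]
ee_rot: [[0.001, -0.999, 0.038], [0.0, 0.038, 0.999], [-1.0, -0.001, 0.0]]
wrist_force: [-1.8, 0.3, 1.5]
gripper_width: 0.691
```

Emit:
{"api": "play_rows", "payload": {
  "plan": [
    [[0.15,0,0,0,0,0],[0.2,0,0,0,0,0],[0.2,0,0,0,0,0]]
  ]
}}

```text
time_s: 49.22
tcp_pos: [0.5748, 0.1853, 0.1495]
ee_rot: [[0.002, -0.999, 0.038], [0.0, 0.038, 0.999], [-1.0, -0.002, 0.0]]
wrist_force: [-4.5, -0.9, 9.9]
gripper_width: 0.685
```

Emit:
{"api": "play_rows", "payload": {
  "plan": [
    [[-0.25,0,0,0,0,0],[-0.25,0,0,0,0,0]]
  ]
}}

```text
time_s: 49.48
tcp_pos: [0.5748, 0.1854, 0.1495]
ee_rot: [[0.001, -0.999, 0.038], [0.0, 0.038, 0.999], [-1.0, -0.0, 0.0]]
wrist_force: [-1.8, 0.2, 2.0]
gripper_width: 0.689
```

Emit:
{"api": "play_rows", "payload": {
  "plan": [
    [[0,0,0,0,0,0],[0,0,0,0,0,0],[0,0,0,0,0,0],[0,0,0,0,0,0]]
  ],
  "hand": 1
}}

```text
time_s: 49.98
tcp_pos: [0.5747, 0.1853, 0.1492]
ee_rot: [[0.0, -0.999, 0.038], [-0.0, 0.038, 0.999], [-1.0, -0.0, -0.0]]
wrist_force: [0.1, 0.5, -0.7]
gripper_width: 0.982
```

Emit:
{"api": "play_rows", "payload": {
  "plan": [
    [[-3,0,0,0,0,0],[-8,0,0,0,0,0],[-13,0,-1,0,0,0],[-16,0,-1,0,0,0],[-16,0,-1,0,0,0]]
  ]
}}

```text
time_s: 50.6
tcp_pos: [0.5753, 0.1756, 0.3126]
ee_rot: [[0.006, -0.999, 0.038], [0.003, 0.038, 0.999], [-1.0, -0.006, 0.003]]
wrist_force: [-0.4, -0.4, -0.2]
gripper_width: 1.002
```

```bash
python3 - <<'E'
from h import *
s=st();c,p,d=cap('wrist','w28.png'); np.savez('pics/w28.npz',p=p,d=d,c=c)
box(c,d,(.573,.185),.18,tol=.006,vmax=236)
c,p,d=cap('top','t28.png'); P=cloud(c,d)
H=P[...,2]; m=((H>0.008)&(H<.3)&(P[...,0]>.4)&(P[...,0]<.63)).astype(np.uint8); m[:150]=0; m[240:]=0
n,l,s_,ce=cv2.connectedComponentsWithStats(m)
for i in range(1,n):
    if s_[i,4]>150: q=P[l==i]; print(ce[i].round(),s_[i,4],q[:,:2].mean(0).round(3),np.median(q[:,2]).round(3))
go(.462,-.275,.25,184)
E
```

```text
t50.60 p [0.5753 0.1756 0.3126] yaw 177.8 F [-0.4 -0.4 -0.2] M [ 0.04  0.09 -0.01] g 1.002 j [ 32.  17.   6.   0. -78. -35.]
box ctr 0.5743 0.1853 w,h 61.3 102.7 width-axis -2.23 yaw 177.77 zmed 0.181 rows 135 236
[200. 185.] 2208 [0.561 0.108] 0.035
[433. 188.] 553 [ 0.574 -0.646] 0.013
[105. 192.] 210 [0.543 0.422] 0.019
[117. 218.] 184 [0.456 0.374] 0.029
[331. 220.] 659 [ 0.459 -0.307] 0.041
[398. 227.] 310 [ 0.443 -0.524] 0.024
MOVE [5.86, 9.43, -45.42] [-0.621, 0.001, -0.007]
```

View pics/w28.png

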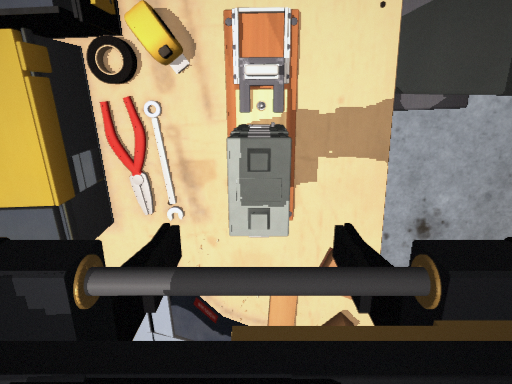

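View pics/t28.png

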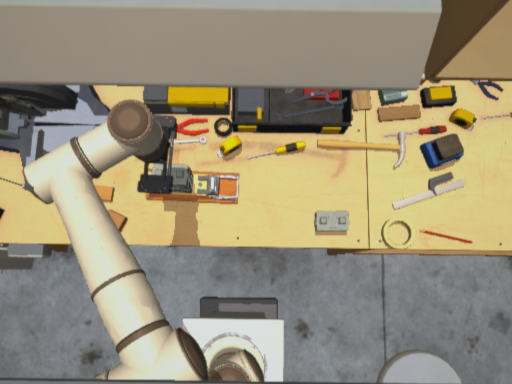

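Emit:
{"api": "play_rows", "payload": {
  "plan": [
    [[0,1.2,-6,0,0,0],[1,2.4,-12,0,0,0],[2,3.6,-18,-0.2,0,0],[3,4.8,-24,-0.4,0,0],[4,6,-30,-0.6,0,0]]
  ]
}}

```text
time_s: 51.32
tcp_pos: [0.5012, -0.1238, 0.2673]
ee_rot: [[-0.003, -0.998, -0.068], [0.0, -0.068, 0.998], [-1.0, 0.003, 0.0]]
wrist_force: [0.5, -1.3, 0.6]
gripper_width: 0.997
```

```bash
python3 - <<'E'
from h import *
s=st(); go(.462,-.275,.25,184)
E
```

```text
t51.33 p [ 0.5012 -0.1238  0.2673] yaw -176.1 F [ 0.5 -1.3  0.6] M [-0.03  0.03  0.04] g 0.997 j [  4.  10. -10.  -0. -70.  -0.]
MOVE [1.75, 4.93, -14.82] [-0.01, 0.002, -0.017]
```

Emit:
{"api": "play_rows", "payload": {
  "plan": [
    [[1,2,-6,0,0,0],[1.7,4,-11,0,0,0],[1.7,4.9,-14.8,0,0,0],[1.7,4.9,-14.8,0,0,0],[1.7,4.9,-14.8,0,0,0]]
  ]
}}

```text
time_s: 51.95
tcp_pos: [0.4632, -0.2726, 0.251]
ee_rot: [[-0.002, -0.998, -0.066], [0.001, -0.066, 0.998], [-1.0, 0.002, 0.001]]
wrist_force: [0.2, 0.6, -0.0]
gripper_width: 1.0
```

```bash
python3 - <<'E'
from h import *
s=st();c,p,d=cap('wrist','w29.png'); np.savez('pics/w29.npz',p=p,d=d,c=c)
x,y,a=box(c,d,(.461,-.311),.041,tol=.004,vmax=236)
go(x,y,.10,a)
E
```

```text
t51.95 p [ 0.4632 -0.2726  0.251 ] yaw -176.21 F [ 0.2  0.6 -0. ] M [ 0.05  0.06 -0.04] g 1.0 j [-13.  12.  -9.  -0. -69.  17.]
box ctr 0.4595 -0.3099 w,h 61.2 104.1 width-axis 1.29 yaw 181.29 zmed 0.041 rows 84 174
MOVE [15.14, 0.63, -3.74] [0.256, 0.004, -0.009]
```

View pics/w29.png

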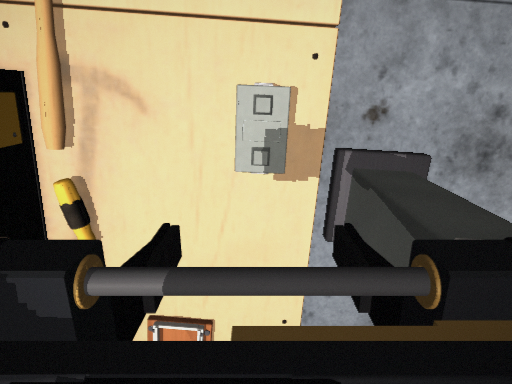

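Emit:
{"api": "play_rows", "payload": {
  "plan": [
    [[5,0.6,-3.7,0.25,0,0],[10,0.6,-3.7,0.25,0,0],[15,0.6,-3.7,0.25,0,0],[15.1,0.6,-3.7,0.25,0,0],[15.1,0.6,-3.7,0.25,0,0]]
  ]
}}

```text
time_s: 52.62
tcp_pos: [0.4618, -0.3104, 0.1031]
ee_rot: [[0.002, -1.0, -0.025], [-0.002, -0.025, 1.0], [-1.0, -0.002, -0.002]]
wrist_force: [-0.5, 0.7, 0.5]
gripper_width: 1.0
```

```bash
python3 - <<'E'
from h import *
s=st(); go(.4595,-.3099,.010,181.3)
E
```

```text
t52.62 p [ 0.4618 -0.3104  0.1031] yaw -178.57 F [-0.5  0.7  0.5] M [0.05 0.02 0.03] g 1.0 j [-17.  22. -19.   0. -49.  19.]
MOVE [9.31, 0.26, 0.07] [0.013, -0.01, 0.014]
```

Emit:
{"api": "play_rows", "payload": {
  "plan": [
    [[4,0.1,0,0,0,0],[8,0.1,0,0,0,0],[9.2,0.1,0,0,0,0],[9.2,0.1,0,0,0,0]]
  ]
}}

```text
time_s: 53.12
tcp_pos: [0.4604, -0.3108, 0.0106]
ee_rot: [[0.002, -1.0, -0.024], [-0.001, -0.024, 1.0], [-1.0, -0.002, -0.001]]
wrist_force: [-0.1, -0.5, -0.8]
gripper_width: 1.003
```

Emit:
{"api": "play_rows", "payload": {
  "plan": [
    [[0,0,0,0,0,0],[0,0,0,0,0,0],[0,0,0,0,0,0],[0,0,0,0,0,0],[0,0,0,0,0,0]]
  ],
  "hand": 0.5
}}

```text
time_s: 53.75
tcp_pos: [0.4595, -0.3106, 0.0099]
ee_rot: [[0.001, -1.0, -0.023], [-0.0, -0.023, 1.0], [-1.0, -0.001, -0.0]]
wrist_force: [-1.4, 1.1, 4.3]
gripper_width: 0.686
```

```bash
python3 - <<'E'
from h import *
s=st()
E
```

```text
t53.75 p [ 0.4595 -0.3106  0.0099] yaw -178.69 F [-1.4  1.1  4.3] M [0.27 0.19 0.  ] g 0.686 j [-17.  29. -24.   0. -37.  19.]
```

Emit:
{"api": "play_rows", "payload": {
  "plan": [
    [[0,0,0,0,0,0],[-1,0,0,0,0,0],[-6,0,0,0,0,0],[-12,0,0,0,0,0],[-18,0,0,0,0,0]]
  ]
}}

```text
time_s: 54.38
tcp_pos: [0.4581, -0.31, 0.1904]
ee_rot: [[-0.002, -1.0, -0.022], [0.001, -0.022, 1.0], [-1.0, 0.002, 0.001]]
wrist_force: [1.6, -0.6, -3.4]
gripper_width: 0.686
```

```bash
python3 - <<'E'
from h import *
s=st(); go(.5743,.185,.26,177.8)
E
```

```text
t54.38 p [ 0.4581 -0.31    0.1904] yaw -178.71 F [ 1.6 -0.6 -3.4] M [-0.09 -0.16 -0.01] g 0.686 j [-17.  17. -12.  -0. -61.  19.]
MOVE [-6.92, -12.71, 49.23] [0.349, 0.007, -0.012]
```

Emit:
{"api": "play_rows", "payload": {
  "plan": [
    [[-3,-1.4,5.4,0,0,0],[-5.5,-2.9,11,0.1,0,0],[-7,-4.4,16.8,0.2,0,0],[-7,-5.9,22.7,0.35,0,0],[-7,-7.4,28.6,0.35,0,0]]
  ]
}}

```text
time_s: 55.0
tcp_pos: [0.5259, -0.0209, 0.259]
ee_rot: [[-0.001, -0.999, 0.039], [0.0, 0.039, 0.999], [-1.0, 0.001, 0.0]]
wrist_force: [1.2, -0.5, -2.1]
gripper_width: 0.683
```

```bash
python3 - <<'E'
from h import *
s=st(); go(.5743,.1846,.26,177.8)
E
```

```text
t55.00 p [ 0.5259 -0.0209  0.259 ] yaw 177.78 F [ 1.2 -0.5 -2.1] M [ 0.03 -0.07 -0.  ] g 0.683 j [ 15.  11. -10.  -0. -69. -18.]
MOVE [-0.09, -4.04, 20.72] [-0.002, 0.002, -0.007]
```

Emit:
{"api": "play_rows", "payload": {
  "plan": [
    [[0,-1.1,5.5,0,0,0],[0,-2.2,11,0,0,0],[0,-3.3,16.5,0,0,0],[0,-4,20.7,0,0,0],[0,-4,20.7,0,0,0]]
  ]
}}

```text
time_s: 55.62
tcp_pos: [0.574, 0.185, 0.2574]
ee_rot: [[-0.003, -0.999, 0.035], [-0.001, 0.035, 0.999], [-1.0, 0.003, -0.001]]
wrist_force: [0.0, -0.7, -3.2]
gripper_width: 0.682
```

Emit:
{"api": "play_rows", "payload": {
  "plan": [
    [[0,0,0,0,0,0],[0,0,0,0,0,0]]
  ]
}}

```text
time_s: 55.88
tcp_pos: [0.5741, 0.1812, 0.2592]
ee_rot: [[-0.001, -0.999, 0.04], [-0.0, 0.04, 0.999], [-1.0, 0.001, -0.0]]
wrist_force: [0.0, -1.5, -2.9]
gripper_width: 0.686
```

```bash
python3 - <<'E'
from h import *
s=st(); c,p,d=cap('wrist','w30.png')
go(.5743,.1846,.206,177.8)
E
```

```text
t55.88 p [0.5741 0.1812 0.2592] yaw 177.73 F [ 0.  -1.5 -2.9] M [-0.    0.06  0.01] g 0.686 j [ 33.  19.   1.  -0. -72. -35.]
MOVE [5.34, 0.01, 0.34] [-0.008, -0.001, -0.002]
```

View pics/w30.png

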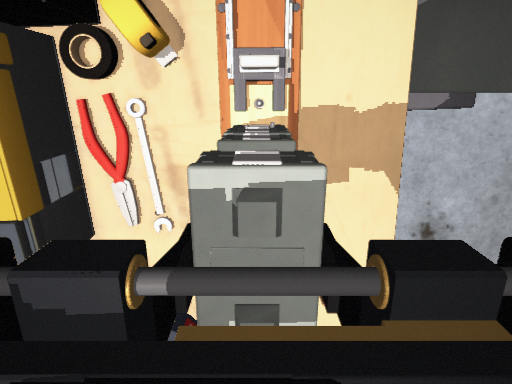

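Emit:
{"api": "play_rows", "payload": {
  "plan": [
    [[2,0,0.3,0,0,0],[4,0,0.3,0,0,0],[5.3,0,0.3,0,0,0],[5.3,0,0.3,0,0,0]]
  ]
}}

```text
time_s: 56.42
tcp_pos: [0.5742, 0.1846, 0.2055]
ee_rot: [[-0.002, -0.999, 0.039], [-0.001, 0.039, 0.999], [-1.0, 0.002, -0.001]]
wrist_force: [0.3, 0.0, -2.2]
gripper_width: 0.686
```

```bash
python3 - <<'E'
from h import *
s=st(); c,p,d=cap('wrist','w31.png')
go(.5743,.1846,.195,177.8)
cv2.imwrite('pics/z31.png',cv2.resize(p[90:250,170:350],None,fx=3.5,fy=3.5))
E
```

```text
t56.42 p [0.5742 0.1846 0.2055] yaw 177.76 F [ 0.3  0.  -2.2] M [ 0.03  0.07 -0.  ] g 0.686 j [ 33.  21.  -4.  -0. -65. -35.]
MOVE [1.15, 0.05, -0.04] [-0.002, -0.002, 0.001]
```

View pics/z31.png

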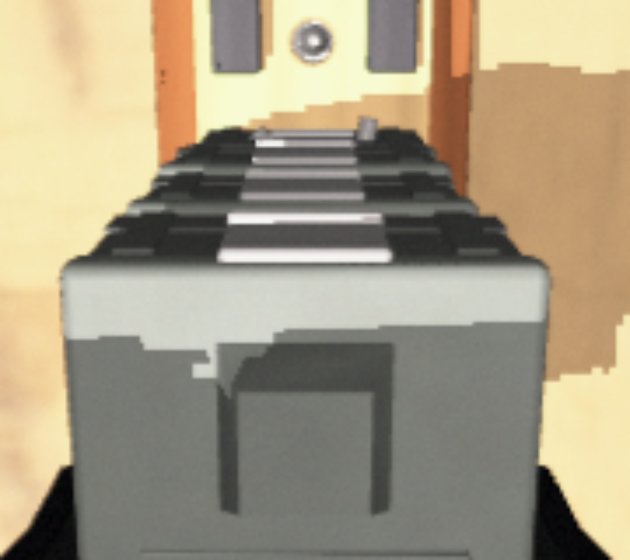

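Aligned (lower lid mid ≈304, held ≈305). Lower.

Emit:
{"api": "play_rows", "payload": {
  "plan": [
    [[0.5,0,0,0,0,0],[1,0,0,0,0,0],[1.2,0,0,0,0,0],[1.2,0,0,0,0,0]]
  ]
}}

```text
time_s: 56.98
tcp_pos: [0.5746, 0.1854, 0.1941]
ee_rot: [[-0.0, -0.999, 0.038], [-0.0, 0.038, 0.999], [-1.0, 0.0, -0.0]]
wrist_force: [-0.3, -0.5, -1.8]
gripper_width: 0.69
```

Emit:
{"api": "play_rows", "payload": {
  "plan": [
    [[0.2,0,0,0,0,0],[0.3,0,0,0,0,0],[0.3,0,0,0,0,0]]
  ]
}}

```text
time_s: 57.35
tcp_pos: [0.5746, 0.1854, 0.1912]
ee_rot: [[-0.0, -0.999, 0.038], [-0.0, 0.038, 0.999], [-1.0, 0.0, -0.0]]
wrist_force: [-0.1, 0.0, -2.8]
gripper_width: 0.687
```

Emit:
{"api": "play_rows", "payload": {
  "plan": [
    [[0.2,0,0,0,0,0],[0.2,0,0,0,0,0],[0.2,0,0,0,0,0]]
  ]
}}

```text
time_s: 57.72
tcp_pos: [0.5749, 0.1855, 0.1899]
ee_rot: [[0.001, -0.999, 0.038], [0.0, 0.038, 0.999], [-1.0, -0.001, 0.0]]
wrist_force: [0.0, -0.2, 1.4]
gripper_width: 0.682
```

Emit:
{"api": "play_rows", "payload": {
  "plan": [
    [[0.15,0,0,0,0,0],[0.2,0,0,0,0,0],[0.2,0,0,0,0,0]]
  ]
}}

```text
time_s: 58.1
tcp_pos: [0.5749, 0.1855, 0.1899]
ee_rot: [[0.002, -0.999, 0.038], [0.0, 0.038, 0.999], [-1.0, -0.002, 0.0]]
wrist_force: [-3.8, 0.2, 8.3]
gripper_width: 0.689
```

Seated at 0.190. Release and check.

Emit:
{"api": "play_rows", "payload": {
  "plan": [
    [[-0.2,0,0,0,0,0],[-0.2,0,0,0,0,0]]
  ]
}}

```text
time_s: 58.35
tcp_pos: [0.5749, 0.1856, 0.1899]
ee_rot: [[0.001, -0.999, 0.038], [0.0, 0.038, 0.999], [-1.0, -0.001, 0.0]]
wrist_force: [-0.6, 0.0, 2.5]
gripper_width: 0.694
```

Emit:
{"api": "play_rows", "payload": {
  "plan": [
    [[0,0,0,0,0,0],[0,0,0,0,0,0],[0,0,0,0,0,0],[0,0,0,0,0,0]]
  ],
  "hand": 1
}}

```text
time_s: 58.85
tcp_pos: [0.5746, 0.1854, 0.1891]
ee_rot: [[-0.0, -0.999, 0.038], [-0.0, 0.038, 0.999], [-1.0, 0.0, -0.0]]
wrist_force: [1.0, -0.4, 0.7]
gripper_width: 0.983
```

Emit:
{"api": "play_rows", "payload": {
  "plan": [
    [[-3,0,0,0,0,0],[-8,0,0,0,0,0],[-13,0,0,0,0,0],[-16,0,-1,0,0,0],[-16,0,-1,0,0,0]]
  ]
}}

```text
time_s: 59.48
tcp_pos: [0.5752, 0.1754, 0.3526]
ee_rot: [[0.006, -0.999, 0.039], [0.003, 0.039, 0.999], [-1.0, -0.006, 0.003]]
wrist_force: [0.1, -0.1, -0.8]
gripper_width: 1.003
```

```bash
python3 - <<'E'
from h import *
s=st();c,p,d=cap('wrist','w32.png')
box(c,d,(.574,.185),.22,tol=.006,vmax=236)
go(.50,-.1,.33,178)
E
```

```text
t59.48 p [0.5752 0.1754 0.3526] yaw 177.77 F [ 0.1 -0.1 -0.8] M [0.09 0.1  0.  ] g 1.003 j [ 32.  16.  10.   0. -84. -35.]
box ctr 0.5745 0.1851 w,h 61.3 102.7 width-axis -2.23 yaw 177.77 zmed 0.221 rows 135 236
MOVE [1.96, 6.36, -27.82] [-0.022, 0.009, 0.009]
```

View pics/w32.png

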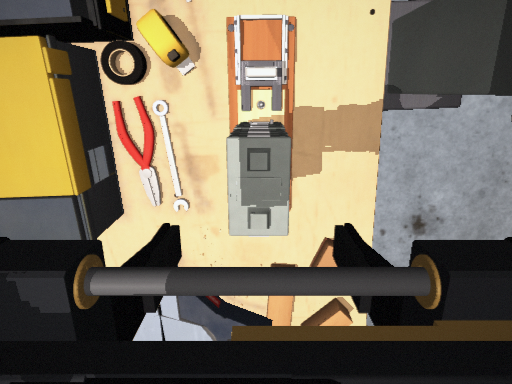

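Emit:
{"api": "play_rows", "payload": {
  "plan": [
    [[-1,1.3,-6,0,0,0],[-1,2.6,-12,0,0,0],[-1,4,-18,0,0,0],[-1,5.3,-24,0,0,0],[-1,6,-28,0,0,0]]
  ]
}}

```text
time_s: 60.15
tcp_pos: [0.502, -0.1039, 0.3578]
ee_rot: [[-0.003, -0.999, 0.04], [0.0, 0.04, 0.999], [-1.0, 0.003, 0.0]]
wrist_force: [0.4, 0.0, -0.4]
gripper_width: 1.002
```

Emit:
{"api": "play_rows", "payload": {
  "plan": [
    [[0,0,0,0,0,0],[0,0,0,0,0,0]]
  ]
}}

```text
time_s: 60.4
tcp_pos: [0.5034, -0.1017, 0.3581]
ee_rot: [[-0.002, -0.999, 0.038], [0.0, 0.038, 0.999], [-1.0, 0.002, 0.0]]
wrist_force: [0.4, 0.0, -0.1]
gripper_width: 1.0
```

```bash
python3 - <<'E'
from h import *
s=st();c,p,d=cap('side'); cv2.imwrite('pics/s33.png',cv2.resize(p[100:340,130:350],None,fx=2.5,fy=2.5))
c,p,d=cap('top','t33.png'); P=cloud(c,d)
m=(abs(P[...,0]-.575)<.03)&(abs(P[...,1]-.185)<.05)&(P[...,2]>.15); print(np.median(P[m][:,2]))
m=(P[...,2]>.072)&(P[...,2]<.095)&(abs(P[...,0]-.567)<.03)&(P[...,1]>0)&(P[...,1]<.12); print('fin',P[m].mean(0), m.sum())
E
```

```text
t60.40 p [ 0.5034 -0.1017  0.3581] yaw 177.8 F [ 0.4  0.  -0.1] M [ 0.04  0.08 -0.01] g 1.0 j [  7.   7.  -0.  -0. -82.  -9.]
0.2206083456761288
fin [nan nan nan] 0<stdin>:5: RuntimeWarning: Mean of empty slice.
  ret = um.true_divide(
```

View pics/s33.png

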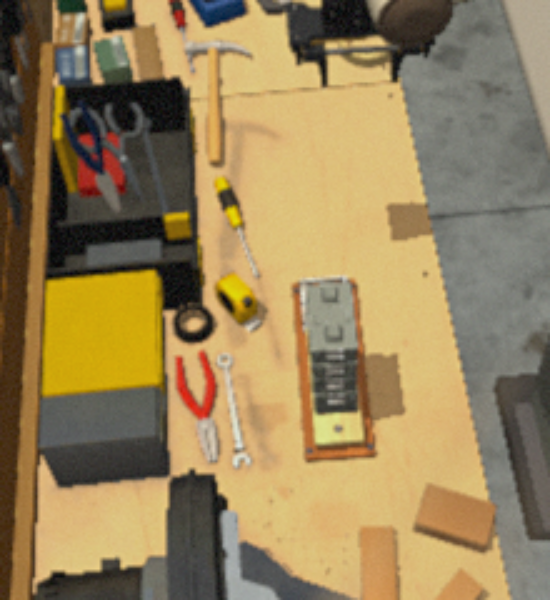

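View pics/t33.png

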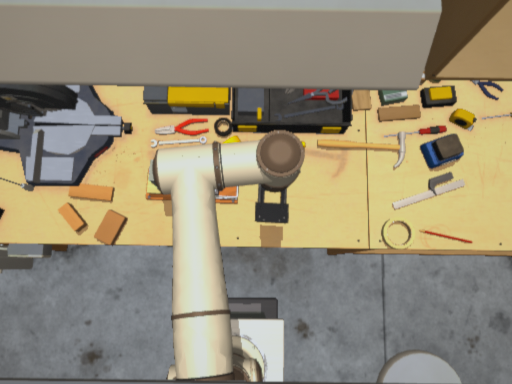

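```bash
python3 - <<'E'
from h import *
print(r.finish_job()); st()
E
```

```text
the job is handed in; nothing more can be done
None
the job is handed in; nothing more can be done
```

The parts cases are stacked on the dock and the job is handed in, at about 60 s of the 210 s allowed.

- **Lock and board:** I pulled the lock back to its stop and lowered the board fully over both pins. I then slid the lock home (about 45 mm, firm at the stop) before putting anything on the board.
- **Lid and stack:** I pressed the loose lid down on the open case. That case then went on the board, with the three shallow cases on top. `deep_b` was not in this run.

**Last checks**
- **Heights:** each part stopped at its expected height under light pressure. The lid tops measured 101, 141, 181 and finally 221 mm above the bench (nominal 100, 140, 180 and 220), and the top lid lies level.
- **Bench:** no case is left on it. The tape measure, masking tape and sanding block looked unmoved, though I only compared them by eye.

**What failed or disagreed**
- **Sideways shift:** the first shallow case measured about 2–3 mm off the deep case right after I released it. It was flat and at the right height, so I took this as play in the lugs or a knock, and placed the next two to match.
- **Lock reading:** the last depth reading of the lock's fin found nothing, because the arm blocked the overhead camera. That the lock is still home rests on the reading taken after I slid it and on the later wrist pictures.

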